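# Load the sample tray with tins and close it with its bar

## Task

Renew the samples: lift the retaining bar off the sample tray and rest it level in both notches of the low parking stand. Then move the old sample tin that stands in the tray to the one-pocket returns block, and stand every tin that lies on the bench in a tray pocket of its own, all with the black screw cap up and right down on the pocket floor. When all are in, lay the bar back level in the tray's two end notches above the tins and let go; leave the other things on the bench where they are.

Things in the scene. Friction and masses are not known exactly. Their poses are not given: they have to be found in the camera images.
- tray: Fixed aluminium tray, 420 mm along its y, 80 mm along its x, origin on the bench under its middle, z up. Floor 4 mm thick; four square pockets in a row along y, 84 mm apart, each 57 x 57 mm with walls whose top is 16 mm above the bench (12 mm deep). At y = +198 and -198 mm stand the end saddles: 12 mm thick posts with an upward 90-degree V notch (42 mm wide at the mouth, top 107 mm above the bench) that hold the bar across the tops of the tins, along the tray's y.
- tray_rest (a point): Point where the middle of the bar lies when it rests in the tray's two saddles: above the tray's middle, 96 mm above the bench. Its y axis runs along the resting bar.
- stand: Fixed low dark steel parking stand for the bar, 420 mm along its y, 70 mm along x, origin on the bench under its middle. The same two V saddles at y = +198 and -198 mm, top 76 mm above the bench. It has no pockets.
- stand_rest (a point): Point where the middle of the bar lies when it rests in the stand's two saddles: above the stand's middle, 65 mm above the bench. Its y axis runs along the resting bar.
- bar_center (a point): Middle of the loose retaining bar: a plain round aluminium bar, 20 mm thick, 432 mm long along its y axis, 0.25 kg, with a 30 x 30 x 5 mm square plate near each end (its inner face 211 mm from the middle). The plates hang just outside the saddles (7 mm of play each way along the bar) and keep it from rolling. It starts in the tray's saddles.
- pocket0 (a point): Point in tray pocket 0 (-126 mm along the tray's y), 32 mm above the pocket's floor (36 mm above the bench): where the centre of a seated tin comes to be. Axes as the tray's.
- pocket1 (a point): Point in tray pocket 1 (-42 mm along the tray's y), 32 mm above the pocket's floor (36 mm above the bench): where the centre of a seated tin comes to be. Axes as the tray's.
- pocket2 (a point): Point in tray pocket 2 (42 mm along the tray's y), 32 mm above the pocket's floor (36 mm above the bench): where the centre of a seated tin comes to be. Axes as the tray's.
- pocket3 (a point): Point in tray pocket 3 (126 mm along the tray's y), 32 mm above the pocket's floor (36 mm above the bench): where the centre of a seated tin comes to be. Axes as the tray's.
- tin0_center (a point): Middle of the body of a loose square tin (bare steel with a plain paper label): body 50 x 50 mm and 64 mm long along its x axis, 0.2 kg, plus a round black screw cap (34 mm wide, 9 mm high) on its +x end; the -x end is its flat base. +x points up when it stands cap up. It starts lying on one side on the bench, its centre 25 mm up. Some of the four tins may be absent (None).
- tin1_center (a point): Middle of the body of a loose square tin (bare steel with a plain paper label): body 50 x 50 mm and 64 mm long along its x axis, 0.2 kg, plus a round black screw cap (34 mm wide, 9 mm high) on its +x end; the -x end is its flat base. +x points up when it stands cap up. It starts lying on one side on the bench, its centre 25 mm up. Some of the four tins may be absent (None).
- tin2_center (a point): Middle of the body of a loose square tin (bare steel with a plain paper label): body 50 x 50 mm and 64 mm long along its x axis, 0.2 kg, plus a round black screw cap (34 mm wide, 9 mm high) on its +x end; the -x end is its flat base. +x points up when it stands cap up. It starts lying on one side on the bench, its centre 25 mm up. Some of the four tins may be absent (None).
- tin3_center (a point): Middle of the body of a loose square tin (bare steel with a plain paper label): body 50 x 50 mm and 64 mm long along its x axis, 0.2 kg, plus a round black screw cap (34 mm wide, 9 mm high) on its +x end; the -x end is its flat base. +x points up when it stands cap up. It starts lying on one side on the bench, its centre 25 mm up. Some of the four tins may be absent (None).
- old_center (a point): Middle of the body of the old sample tin, of the same size and make as the others (50 x 50 mm, 64 mm high, 9 mm cap on top); it starts standing in tray pocket 1. Here its z axis points from the base to the cap, and x and y square to its sides.
- returns: Fixed dark steel returns block, 85 x 85 mm, at the left; one square pocket like the tray's, 57 x 57 mm, floor 4 mm and walls 16 mm above the bench, sides along its x and y. Origin on the bench under its middle.
- returns_pocket (a point): Point in the returns block's pocket, 32 mm above its floor (36 mm above the bench): where the centre of the seated old tin comes to be. Axes as the block's.
- jar: Glass jar, 60 mm wide, 85 mm high, beside the tray's far end; a bystander, to be left alone. Origin at its underside's centre.
- tape: Roll of tape lying flat, 96 mm wide, 30 mm high, at the left, beyond the returns block; a bystander, to be left alone. Origin at its underside's centre.
- can_a: Round food can, 74 mm wide, 110 mm high, near the tray's far end; a bystander, to be left alone. Origin at its underside's centre.
- can_b: Round food can like the other; a bystander, to be left alone. Origin at its underside's centre.
- screwdriver: Screwdriver lying at the left, near the robot; a bystander, to be left alone. Origin at its underside's centre.
Things that resemble listed ones, but are neither listed nor needed, are in the scene too. Leave any red or turquoise look-alike of the part that bears tin2_center alone.

How it is judged:
On the way, in this order (a step that is already met when the one before it is completed fails the run):
1. the bar rests level in both notches of the parking stand, released (distance between bar_center and stand_rest below 0.014 m and angle between the y axis of bar_center and the y axis of stand_rest, either way round below 0.06 rad and angle between bar_center's own y axis and vertical between 1.536 and 1.606 rad and contact force between the fingers and bar below 0.5 N), for 0.3 s.
2. every tin present stands cap up in a tray pocket, on its floor, and the old one in the returns block (angle between each of tin0_center, tin1_center, tin2_center, tin3_center's own x axis and vertical below 0.1 rad and (distance between tin0_center and pocket0 below 0.01 m or distance between tin0_center and pocket1 below 0.01 m or distance between tin0_center and pocket2 below 0.01 m or distance between tin0_center and pocket3 below 0.01 m) and (distance between tin1_center and pocket0 below 0.01 m or distance between tin1_center and pocket1 below 0.01 m or distance between tin1_center and pocket2 below 0.01 m or distance between tin1_center and pocket3 below 0.01 m) and (distance between tin2_center and pocket0 below 0.01 m or distance between tin2_center and pocket1 below 0.01 m or distance between tin2_center and pocket2 below 0.01 m or distance between tin2_center and pocket3 below 0.01 m) and (distance between tin3_center and pocket0 below 0.01 m or distance between tin3_center and pocket1 below 0.01 m or distance between tin3_center and pocket2 below 0.01 m or distance between tin3_center and pocket3 below 0.01 m) and angle between old_center's own z axis and vertical below 0.1 rad and distance between old_center and returns_pocket below 0.01 m), for 0.3 s.
At the end, for the whole second after the job is handed in: Each tin present stands cap up (within 0.1 rad), its centre within 10 mm of a pocket's seated point, the old one likewise in the returns block; the bar lies released in both tray saddles, its middle within 14 mm of the rest point, along the tray within 0.06 rad, level within 0.035 rad (all of step 2 and distance between bar_center and tray_rest below 0.014 m and angle between the y axis of bar_center and the y axis of tray_rest, either way round below 0.06 rad and angle between bar_center's own y axis and vertical between 1.536 and 1.606 rad and contact force between the fingers and bar below 0.5 N); the robot touches nothing.
It fails at once if the jar is moved by more than 50 mm (distance of jar from where it was at the start of the episode above 0.05 m).
It fails at once if the tape is moved by more than 50 mm (distance of tape from where it was at the start of the episode above 0.05 m).
It fails at once if the can_a is moved by more than 50 mm (distance of can_a from where it was at the start of the episode above 0.05 m).
It fails at once if the can_b is moved by more than 50 mm (distance of can_b from where it was at the start of the episode above 0.05 m).
It fails at once if the screwdriver is moved by more than 50 mm (distance of screwdriver from where it was at the start of the episode above 0.05 m).
Of tin0, tin1, tin2, tin3 only 3 to 4 are there at a start; the rules pass over those that are not, and their reading is None.
At some moment in a run one of tin0, tin1, tin2, tin3 may be knocked a few centimetres aside while the robot is not near it.
It also fails if it takes over 210 s, if anything falls off the work surface, if the arm or the gripper's body presses on something with over 40 N, if the wrist force passes 120 N, or if a joint passes its speed limit or range.

## Robot

A 6-joint arm with a two-finger parallel gripper is mounted at the origin on the work surface. World frame = base frame: x ahead of the robot, y to its left, z up, the work surface at z = 0. Lengths are in m, angles in rad, forces in N, time in s.
With the tool pointing down it reaches from about 0.325 to 0.85 m from the base axis. Payload 4.4 kg.
Tool frame: the origin (TCP) lies midway between the tips of the shut fingers; the grasp point (between the pads) lies 19 mm behind it; z points along the fingers, y is the direction in which the jaws open and shut (so a half turn about z gives the same grasp; the last joint's range is limited). The gripper opens to 94 mm and grips with 3 to 60 N. Pads are 16 mm wide; open, the fingers measure 119 mm over their backs; the gripper's body (75 mm by 177 mm) begins 78 mm behind the grasp point.
Start: joints at [1.099, 0.207, 1.542, -0, 1.393, -0.15], TCP at [0.181, 0.546, 0.205] pointing down, gripper open.
Joint ranges: [-2.73, 2.73], [-0.86, 2.22], [0.23, 2.46], [-1.11, 4.25], [0.08, 2.63], [-2.82, 2.82]. Speed limits (rad/s): [2.79, 2.79, 3.14, 3.14, 3.14, 3.14].

## Interface

Orientations are given as a unit quaternion [x, y, z, w].
In Python, from rig import sensors, eyes, order gives the robot as it stands. The module is installed in compiled form; this text tells all that it offers.
- The arm moves only by the shell command python3 -m inch 'ROWS' [FORCE]. ROWS is JSON, a list that holds one entry, the list of rows, each a list of 7 numbers: the turn, a rotation vector about the tool's x, y, z in rad, then the shift along the tool's x, y, z in cm, then the closure in counts, from 0 (fully open) to 255 (shut). A call has 1 to 10 rows; each row shifts and turns the commanded pose from where the row before left it, along the tool's axes as they then stand; what a row does not reach is not made up. A row lasts 1/8 s, in which the tool goes at most 62.5 mm and 10.7 degrees, less where a joint would pass 70% of its speed; a pose out of reach is approached as far as the arm can. A call with a gripper value outside its range is refused whole. The fingers move at their own pace and stop on an object; FORCE is the grip in N (left out, the last holds). Time passes only in rows, so rows that do not move let the fingers close. It gives the time, the measured TCP pose, the force and the opening at its end, in the units of the state.
- sensors.read_state(): the state, without advancing time (a new reading comes with each control period).
- eyes.read_camera(name): name is "scene" or "top" or "wrist"; returns a dict with "image" (400x640x3 uint8, red, green, blue), "intrinsics" (3x3 intrinsics, pixels), "pose" (4x4, takes a point from camera to world coordinates); the wrist camera has in their place "tool_from_camera" (4x4, takes a point from camera to tool coordinates, whose origin is the TCP and whose axes are the flange's). Camera axes: x right, y down, z forward; pixel columns grow to the right and rows downward; lengths in m; the calibration is good to about 2 mm. The wrist camera is an equidistant fisheye: a pixel r from the principal point sees the ray r / f radians off the axis. A picture is of the moment at which its call begins: read the wrist's pose just before it. There is no depth.
- order.hand_in(): hands the job in, once; it reports no verdict.
Trained networks look in a picture, given as the dict that the camera call returned (one of the last four; its "shot" number tells which), for a name from the list of things; names that differ only in an ending like _2 or _b are one class to them, and where a whole thing is asked for, a point or a joint stands for the part that bears it (a point fixed in the world has none). Each returns a list of dicts, best first, with "p" (0 to 1); they miss things now and then, are a little off and sometimes report something else, mostly with a low value. They report only what shows in the picture. A call takes as long as a camera call. They do not tell look-alikes from the thing itself.
- eyes.regions_of(thing, picture): "region" (400x640 bool, what is visible of it) and "pixel" ([column, row] in pixels, amid what is visible of it).
- eyes.tip_of(thing, picture): "pixel" ([column, row] in pixels: a listed point, or the origin of a listed thing).
The state is a dict: "time_s": time; "qpos": joint angles; "qd": joint speeds; "tau": joint torques, N m; "eef_pos": TCP position; "tool_rot": TCP orientation; "ft_force": force on the tool from outside, world axes, zero at the start; "wrist_torque": the same for the moment, N m; "opening": finger opening in m.
Only numpy, scipy, OpenCV 4.12 (cv2) and the standard library are available. Lean on these libraries where they do the work, as an engineer would, in place of code of your own. Each camera call takes 0.05 s, during which the arm holds its last target. There are 200 camera calls.

## Working session

There is one attempt and no reset: what is moved stays moved. The work goes in short steps, Python scripts to look and compute and a shell command to move; the robot and the scene stay as the last step left them, time stands still between calls to the robot, and variables do not carry over. Pictures are saved under pics/ and viewed, about 12 in all and at most 16, crops included, and the job is handed in when it is done.

```bash
mkdir -p pics; cat > h.py <<'E'
import numpy as np, cv2
from rig import sensors, eyes, order
from scipy.spatial.transform import Rotation as R
def ray(pic,px):
    K=np.array(pic["intrinsics"]);u=np.array([(px[0]-K[0,2])/K[0,0],(px[1]-K[1,2])/K[1,1]])
    if "pose" in pic:
        T=np.array(pic["pose"]);d=np.r_[u,1]
    else:
        s=pic["st"];W=np.eye(4);W[:3,:3]=R.from_quat(s["tool_rot"]).as_matrix();W[:3,3]=s["eef_pos"]
        T=W@np.array(pic["tool_from_camera"]);r=np.hypot(*u);d=np.r_[u/max(r,1e-9)*np.sin(r),np.cos(r)]
    return T[:3,3],T[:3,:3]@d
def at(pic,px,z):
    o,d=ray(pic,px);return o+d*(z-o[2])/d[2]
def shot(n):
    s=sensors.read_state();p=eyes.read_camera(n);p=dict(p);p["st"]=s;return p
def save(p,f,crop=None,k=1):
    im=p["image"][...,::-1]
    if crop:im=im[crop[1]:crop[3],crop[0]:crop[2]]
    cv2.imwrite("pics/"+f,cv2.resize(im,None,fx=k,fy=k,interpolation=cv2.INTER_CUBIC))
def st():
    s=sensors.read_state();print(s["time_s"],np.round(s["eef_pos"],4),np.round(R.from_quat(s["tool_rot"]).as_matrix(),3).tolist(),s["opening"],np.round(s["ft_force"],1))
E
python3 - <<'E'
from h import *
st()
Z={"tin0_center":.025,"old_center":.036,"bar_center":.096,"tray":0,"stand":0,"returns":0,"jar":0,"tape":0,"can_a":0,"screwdriver":0,"tray_rest":.096,"stand_rest":.065,"returns_pocket":.036,"pocket0":.036,"pocket1":.036,"pocket2":.036,"pocket3":.036}
for c in ["top","scene"]:
    p=shot(c);save(p,c+"0.png");print(c,np.round(p["pose"],3).tolist(),np.round(p["intrinsics"],1).tolist())
    for t,z in Z.items():
        for d in eyes.tip_of(t,p):
            if d["p"]>.2: print(t,round(d["p"],2),np.round(d["pixel"],1),np.round(at(p,d["pixel"],z),3))
st()
E
```

```text
0.0 [0.181  0.545  0.2043] [[-0.949, 0.315, -0.001], [0.315, 0.949, -0.002], [0.0, -0.002, -1.0]] 0.09412595936989022 [-0.7 -0.3  0.1]
top [[-0.107, -0.971, 0.214, 0.25], [-0.994, 0.106, -0.017, 0.003], [-0.006, -0.214, -0.977, 1.187], [0.0, 0.0, 0.0, 1.0]] [[366.1, 0.0, 318.0], [0.0, 366.1, 201.9], [0.0, 0.0, 1.0]]
tin0_center 0.87 [252.5 223.2] [0.457 0.199 0.025]
tin0_center 0.49 [305.1 167.6] [0.624 0.013 0.025]
tin0_center 0.27 [370.4 170.5] [ 0.591 -0.201  0.025]
old_center 0.63 [306.6 169.2] [0.615 0.008 0.036]
bar_center 0.85 [309.  182.1] [0.554 0.005 0.096]
bar_center 0.57 [199.2 173.6] [0.618 0.342 0.096]
tray 0.92 [309.  184.5] [0.572 0.006 0.   ]
stand 0.88 [421.4 192.4] [ 0.504 -0.364  0.   ]
stand 0.27 [305.8 168.5] [0.629 0.011 0.   ]
returns 0.66 [203.1 217.2] [0.499 0.364 0.   ]
returns 0.47 [384.7 123.8] [ 0.761 -0.278  0.   ]
jar 0.87 [385.2 124.5] [ 0.758 -0.28   0.   ]
jar 0.42 [305.8 168.3] [0.63  0.011 0.   ]
tape 0.57 [198.2 174.2] [0.649 0.375 0.   ]
can_a 0.66 [344.3 118.4] [ 0.796 -0.141  0.   ]
can_a 0.56 [267.1 125.3] [0.8   0.129 0.   ]
screwdriver 0.66
[... 2404 characters left out ...]

pocket1 0.83 [341.6 208.1] [ 0.439 -0.     0.036]
pocket1 0.76 [321.4 224.6] [0.523 0.002 0.036]
pocket1 0.64 [274.9 263.7] [0.694 0.009 0.036]
pocket1 0.63 [303.2 241.7] [0.598 0.009 0.036]
pocket2 0.83 [341.6 208.1] [ 0.439 -0.     0.036]
pocket2 0.76 [321.4 224.6] [0.523 0.002 0.036]
pocket2 0.64 [274.9 263.7] [0.694 0.009 0.036]
pocket2 0.63 [303.2 241.7] [0.598 0.009 0.036]
pocket3 0.83 [341.6 208.1] [ 0.439 -0.     0.036]
pocket3 0.76 [321.4 224.6] [0.523 0.002 0.036]
pocket3 0.64 [274.9 263.7] [0.694 0.009 0.036]
pocket3 0.63 [303.2 241.7] [0.598 0.009 0.036]
1.8 [0.1813 0.5457 0.2055] [[-0.949, 0.315, 0.0], [0.315, 0.949, 0.0], [-0.0, 0.0, -1.0]] 0.09448385440303161 [ 0.8 -0.5 -0. ]
```

View pictures.

View pics/top0.png

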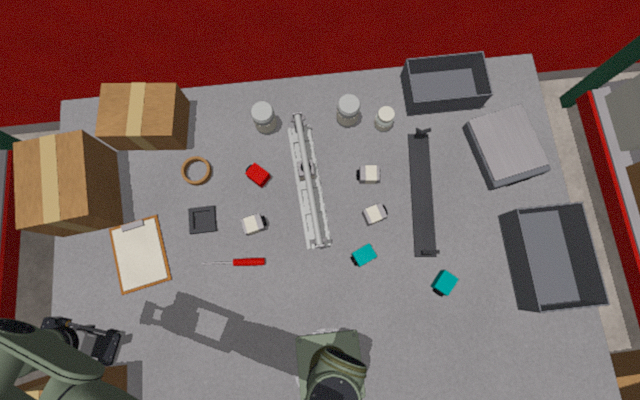

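View pics/scene0.png

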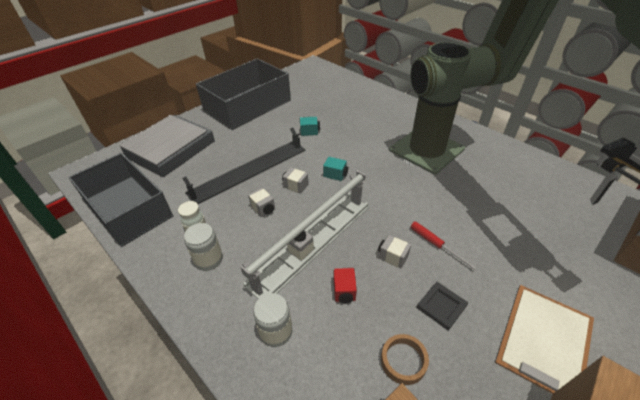

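The top view shows three real tins, near pixels (253,224), (369,174) and (375,213). Red and turquoise look-alikes sit near them, the tray is at (309,184), the stand at (423,192) and the returns block at (203,219). The scene view agrees and shows the tin caps pointing sideways (±y). Next I move over the bar.

```bash
python3 -m inch '[[[0,0,0,-4.46,-3.26,-1.04,0],[0,0,0,-4.46,-3.26,-1.04,0],[0,0,0,-4.46,-3.26,-1.04,0],[0,0,0,-4.46,-3.26,-1.04,0],[0,0,0,-4.46,-3.26,-1.04,0],[0,0,0,-4.46,-3.26,-1.04,0],[0,0,0,-4.46,-3.26,-1.04,0],[0,0,0,-4.46,-3.26,-1.04,0],[0,0,0,-4.46,-3.26,-1.04,0],[0,0,0,-4.46,-3.26,-1.04,0]]]'
python3 -m inch '[[[0,0,0,-4.46,-3.26,-1.04,0],[0,0,0,-4.46,-3.26,-1.04,0],[0,0,-0.128,0,0,0,0],[0,0,-0.128,0,0,0,0],[0,0,-0.128,0,0,0,0],[0,0,0,0,0,0,0],[0,0,0,0,0,0,0]]]'
python3 - <<'E'
from h import *
st();print(sensors.read_state()["qpos"])
p=shot("wrist");save(p,"w1.png");print(np.round(p["tool_from_camera"],3).tolist(),p["intrinsics"])
for t,z in {"bar_center":.096,"tray_rest":.096,"old_center":.036,"pocket0":.036,"tin0_center":.025,"tray":0,"stand_rest":.065}.items():
    for d in eyes.tip_of(t,p):
        if d["p"]>.3: print(t,round(d["p"],2),np.round(d["pixel"],1),np.round(at(p,d["pixel"],z),4))
E
```

```text
time_s: 3.05
eef_pos: [0.5026, 0.0941, 0.3101]
tool_rot: [0.16, 0.987, 0.0, 0.0]
ft_force: [1.3, 0.2, 0.4]
opening: 0.0941
time_s: 3.92
eef_pos: [0.5658, 0.0057, 0.3302]
tool_rot: [-0.031, 1.0, 0.0, -0.0]
ft_force: [-0.1, -0.3, -0.2]
opening: 0.0939
3.925 [0.5658 0.0057 0.3302] [[-0.998, -0.061, -0.0], [-0.061, 0.998, 0.0], [0.0, 0.0, -1.0]] 0.09387059447060629 [-0.1 -0.3 -0.2]
[-1.42821557e-01  1.20516451e-01  1.38699527e+00  4.47427250e-05
  1.63409379e+00 -1.77510592e+00]
[[-0.001, -0.96, -0.281, 0.083], [1.0, -0.001, 0.001, 0.0], [-0.001, -0.281, 0.96, -0.179], [0.0, 0.0, 0.0, 1.0]] [[309.70691629   0.         319.69565836]
 [  0.         309.70691629 196.28162233]
 [  0.           0.           1.        ]]
bar_center 0.69 [316.7 171. ] [0.5687 0.0024 0.096 ]
tray_rest 0.83 [316.8 172.6] [0.5709 0.0027 0.096 ]
old_center 0.93 [320.4 188.2] [0.6084 0.0101 0.036 ]
old_center 0.41 [377.6 283.5] [0.7797 0.1245 0.036 ]
pocket0 0.69 [318.1 136.8] [0.5276 0.0016 0.036 ]
pocket0 0.68 [317.5  77.8] [ 0.4374 -0.0048  0.036 ]
pocket0 0.62 [319.7 237.7] [0.6936 0.0142 0.036 ]
pocket0 0.39 [475.5  46.8] [0.3521 0.2485 0.036 ]
tin0_center 0.69 [441.9 101.7] [0.4535 0.198  0.025 ]
tray 0.96 [322. 159.] [0.5676 0.0103 0.    ]
stand_rest 0.89 [100.7 116. ] [ 0.4941 -0.3706  0.065 ]
```

View pics/w1.png

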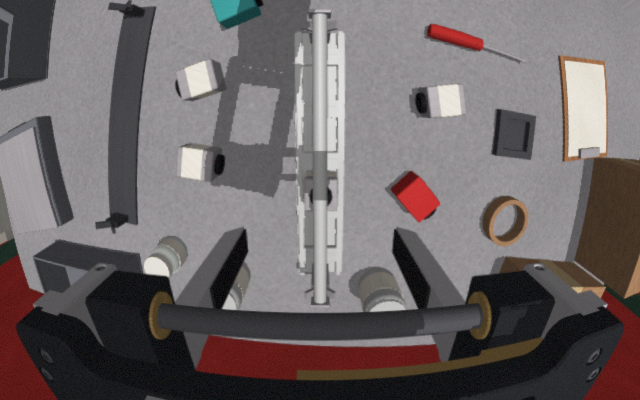

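The wrist view shows the bar along column 320, from the plate at row 13 to the plate at row 299. The old tin's cap is at (320,195), the stand saddles are at (127,8) and (112,223), and the tins are at (199,80), (196,162) and (443,101).

```bash
cat >> h.py <<'E'
def rect(p,t,z,k=0):
    r=eyes.regions_of(t,p)
    if not r: return None
    m=r[k]["region"];ys,xs=np.nonzero(m)
    P=np.array([at(p,(x,y),z)[:2] for x,y in zip(xs,ys)])
    return r[k]["p"],cv2.minAreaRect((P*1000).astype(np.float32)),P
E
python3 - <<'E'
from h import *
p=shot("wrist")
for t,z in [("bar_center",.096),("stand",.0),("tray",.016),("returns",.016)]:
    q=rect(p,t,z)
    if q: 
        P=q[2];c=P.mean(0);v=np.linalg.svd(P-c,full_matrices=False)[2][0]
        print(t,q[0],q[1],"mean",c.round(4),"ang",np.arctan2(v[1],v[0])%np.pi,"ext",np.ptp((P-c)@v))
for a in [(320,13),(320,299),(320,14),(320,297)]: print(a,at(p,a,.096).round(4))
for a in [(127,8),(112,223)]: print(a,at(p,a,.07).round(4))
E
```

```text
bar_center 0.91 ((568.473876953125, 6.195243835449219), (444.0347900390625, 29.154170989990234), 3.775855541229248) mean [0.5494 0.0048] ang 0.06349058137956078 ext 0.44398786323263634
stand 0.73 ((506.67694091796875, -387.7123107910156), (119.1742935180664, 472.5930480957031), 83.52983856201172) mean [ 0.494  -0.3661] ang 3.030125756436724 ext 0.4725999535529817
tray 0.97 ((584.793212890625, 7.324970245361328), (491.753173828125, 78.91674041748047), 3.469491958618164) mean [0.5488 0.0048] ang 0.06335127021956702 ext 0.4916688029571695
returns 0.92 ((489.07403564453125, 358.5800476074219), (85.44418334960938, 99.3841323852539), 1.4386249780654907) mean [0.4893 0.3566] ang 1.6183153555248362 ext 0.09937493650357215
(320, 13) [ 0.3528 -0.0067  0.096 ]
(320, 299) [0.7757 0.0199 0.096 ]
(320, 14) [ 0.3543 -0.0066  0.096 ]
(320, 297) [0.7717 0.0196 0.096 ]
(127, 8) [ 0.3143 -0.322   0.07  ]
(112, 223) [ 0.6854 -0.3621  0.07  ]
```

```bash
python3 -m inch '[[[0,0,0,1.27,-5.25,0,0],[0,0,0,1.27,-5.25,0,0],[0,0,0,1.27,-5.25,0,0],[0,0,0,1.27,-5.25,0,0],[0,0,0,1.27,-5.25,0,0],[0,0,0,1.27,-5.25,0,0],[0,0,0,1.27,-5.25,0,0],[0,0,0.17,0,0,0,0],[0,0,0,0,0,0,0]]]'
python3 - <<'E'
from h import *
st()
p=shot("wrist");save(p,"w2.png")
q=rect(p,"stand",.0);print(q[0],q[1])
for d in eyes.tip_of("stand_rest",p)[:2]+eyes.tip_of("stand",p)[:2]: print(d["p"],d["pixel"],at(p,d["pixel"],.065).round(4),at(p,d["pixel"],0).round(4))
for d in eyes.tip_of("tin0_center",p): print(d["p"],d["pixel"],at(p,d["pixel"],.025).round(4))
E
```

```text
time_s: 5.7
eef_pos: [0.5, -0.3674, 0.3299]
tool_rot: [0.053, 0.999, 0.0, -0.0]
ft_force: [0.1, 0.2, 0.2]
opening: 0.0936
5.7 [ 0.5    -0.3674  0.3299] [[-0.994, 0.106, -0.0], [0.106, 0.994, 0.001], [0.0, 0.001, -1.0]] 0.09360422191994391 [0.1 0.2 0.2]
0.75 ((513.5963134765625, -365.0147705078125), (73.9999008178711, 476.1929016113281), 83.64781188964844)
0.83 [321.5, 162.8] [ 0.497  -0.3637  0.065 ] [ 0.5085 -0.3645  0.    ]
0.53 [524.0, 200.0] [ 0.5924 -0.014   0.065 ] [0.6179 0.0364 0.    ]
0.85 [317.6, 155.3] [ 0.4854 -0.3682  0.065 ] [ 0.4952 -0.3696  0.    ]
0.15 [542.6, 190.8] [0.5799 0.0303 0.065 ] [0.6036 0.0873 0.    ]
0.87 [586.6, 117.6] [0.4493 0.193  0.025 ]
0.27 [318.0, 154.1] [ 0.4896 -0.3682  0.025 ]
```

View pics/w2.png

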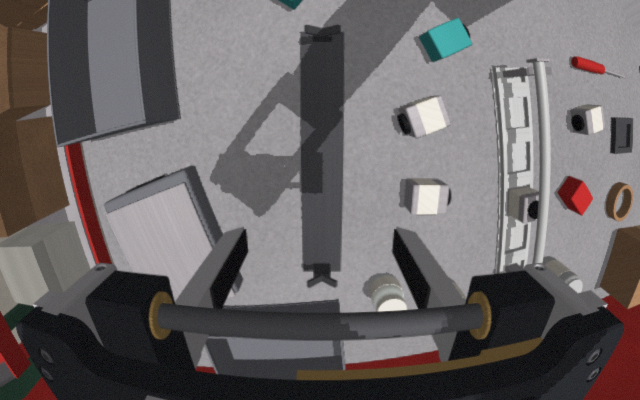

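```bash
python3 - <<'E'
import cv2,numpy as np
im=cv2.imread("pics/w2.png")
a=cv2.resize(im[10:60,280:360],None,fx=7,fy=6.0,interpolation=cv2.INTER_CUBIC);b=cv2.resize(im[240:290,280:360],None,fx=7,fy=6.0,interpolation=cv2.INTER_CUBIC)
o=np.vstack([a,b]);o=cv2.convertScaleAbs(o,alpha=1.8,beta=10)
cv2.imwrite("pics/c2.png",o)
E
```

```text
(no output)
```

View pics/c2.png

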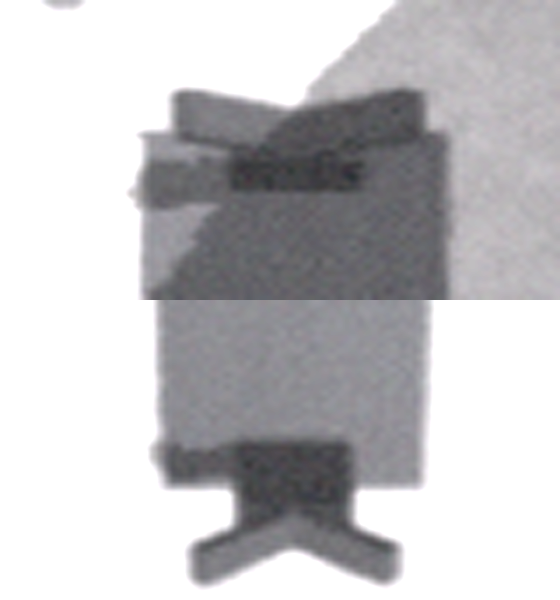

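The crop shows the near saddle's tips centred on (322.8,29) and the far ones on (322.1,284), with the V valleys at about column 322.

```bash
python3 - <<'E'
from h import *
p=eyes.read_camera("wrist");p=dict(p);p["st"]=sensors.read_state()
for a in [(322.8,29),(322.1,284)]:
    print(at(p,a,.076).round(4))
a,b=[at(p,x,.076) for x in [(322.8,29),(322.1,284)]];print((a+b)/2,np.linalg.norm(a-b),np.arctan2(*(b-a)[1::-1]))
for x in [(280+145/7,10+135/6),(280+445/7,10+135/6),(280+165/7,240+187/6),(280+420/7,240+187/6)]: print(at(p,x,.004).round(4))
st()
E
```

```text
[ 0.3067 -0.3407  0.076 ]
[ 0.6942 -0.382   0.076 ]
[ 0.50044492 -0.36136642  0.076     ] 0.38970703038011045 -0.10601302366402554
[ 0.2901 -0.3739  0.004 ]
[ 0.2971 -0.3054  0.004 ]
[ 0.7079 -0.4177  0.004 ]
[ 0.7152 -0.3499  0.004 ]
6.0 [ 0.5007 -0.366   0.3305] [[-0.995, 0.104, 0.0], [0.104, 0.995, -0.0], [-0.0, -0.0, -1.0]] 0.09421374287805229 [-0.1  0.2  0.4]
```

```bash
python3 -m inch '[[[0,0,-0.17,0,0,0,0],[0,0,0,-1.27,5.25,0,0],[0,0,0,-1.27,5.25,0,0],[0,0,0,-1.27,5.25,0,0],[0,0,0,-1.27,5.25,0,0],[0,0,0,-1.27,5.25,0,0],[0,0,0,-1.27,5.25,0,0],[0,0,0,-1.27,5.25,0,0],[0,0,0,0,0,0,0]]]'
python3 -m inch '[[[0,0,0,0,0,5.3,0],[0,0,0,0,0,5.3,0],[0,0,0,0,0,5.3,0],[0,0,0,0,0,5.3,0],[0,0,0,0,0,4.1,0],[0,0,0,0,0,0,0]]]'
python3 -m inch '[[[0,0,0,0,0,0,255],[0,0,0,0,0,0,255],[0,0,0,0,0,0,255],[0,0,0,0,0,0,255],[0,0,0,0,0,0,255],[0,0,0,0,0,0,255],[0,0,0,0,0,0,255],[0,0,0,0,0,0,255]]]' 30
```

```text
time_s: 7.12
eef_pos: [0.5659, 0.0097, 0.3305]
tool_rot: [-0.035, 0.999, 0.0, 0.0]
ft_force: [-0.5, 0.4, 0.7]
opening: 0.0942
time_s: 7.88
eef_pos: [0.5621, 0.0052, 0.0736]
tool_rot: [-0.031, 0.999, 0.001, -0.004]
ft_force: [0.2, 0.9, 0.6]
opening: 0.0939
time_s: 8.88
eef_pos: [0.5658, 0.0055, 0.0771]
tool_rot: [-0.032, 0.999, -0.0, -0.0]
ft_force: [-0.4, -0.1, 0.2]
opening: 0.0189
```

```bash
python3 -m inch '[[[0,0,0,0,0,-3,255],[0,0,0,0,0,-4.8,255],[0,0,0,0,0,-4.8,255],[0,0,0,0,0,-4.7,255]]]'
python3 -m inch '[[[0,0,0,1.26,-5.174,0,255],[0,0,0,1.26,-5.174,0,255],[0,0,0,1.26,-5.174,0,255],[0,0,0,1.26,-5.174,0,255],[0,0,0,1.26,-5.174,0,255],[0,0,0,1.26,-5.174,0,255],[0,0,0,1.26,-5.174,0,255],[0,0,0.169,0,0,0,255],[0,0,0,0,0,0,255],[0,0,0,0,0,0,255]]]'
python3 -m inch '[[[0,0,0,0,0,5,255],[0,0,0,0,0,5,255],[0,0,0,0,0,5,255],[0,0,0,0,0,2,255],[0,0,0,0,0,0,255],[0,0,0,0,0,0,255]]]'
python3 - <<'E'
from h import *
st();p=shot("wrist");save(p,"w3.png")
E
```

```text
time_s: 9.38
eef_pos: [0.5651, 0.0058, 0.2508]
tool_rot: [-0.032, 1.0, 0.0, -0.001]
ft_force: [1.2, 0.0, -3.0]
opening: 0.0192
time_s: 10.62
eef_pos: [0.5006, -0.3606, 0.2496]
tool_rot: [0.051, 0.999, 0.0, -0.0]
ft_force: [0.1, 0.1, -2.3]
opening: 0.0189
time_s: 11.38
eef_pos: [0.5025, -0.3627, 0.0829]
tool_rot: [0.052, 0.999, -0.002, 0.002]
ft_force: [0.2, -0.8, -2.0]
opening: 0.0192
11.375 [ 0.5025 -0.3627  0.0829] [[-0.994, 0.105, 0.003], [0.105, 0.994, -0.003], [-0.004, -0.003, -1.0]] 0.019230150333977285 [ 0.2 -0.8 -2. ]
```

View pics/w3.png

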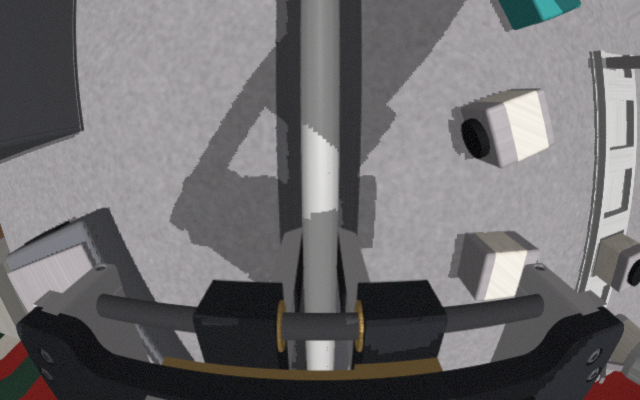

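The bar (columns 302–338) is centred and parallel over the stand plate (277–361), so I lower it.

```bash
python3 -m inch '[[[0,0,0,0,0,1.5,255],[0,0,0,0,0,1.1,255],[0,0,0,0,0,0.5,255],[0,0,0,0,0,0.5,255],[0,0,0,0,0,0,255]]]'
python3 -m inch '[[[0,0,0,0,0,0,120],[0,0,0,0,0,0,60],[0,0,0,0,0,0,60],[0,0,0,0,0,0,0],[0,0,0,0,0,0,0]]]'
python3 -m inch '[[[0,0,0,0,0,-4,0],[0,0,0,0,0,-5,0],[0,0,0,0,0,-6,0],[0,0,0,0,0,-6,0],[0,0,0,0,0,-4,0],[0,0,0,0,0,0,0],[0,0,0,0,0,0,0]]]'
python3 - <<'E'
from h import *
st();p=shot("wrist");save(p,"w4.png")
q=rect(p,"bar_center",.065);print(q[0],q[1])
for d in eyes.regions_of("tin0_center",p):
    print(d["p"],d["pixel"],at(p,d["pixel"],.025).round(4))
for d in eyes.tip_of("tin0_center",p): print(d["p"],d["pixel"],at(p,d["pixel"],.025).round(4))
E
```

```text
time_s: 12.05
eef_pos: [0.5011, -0.3641, 0.0461]
tool_rot: [0.053, 0.999, -0.002, 0.001]
ft_force: [-3.7, -4.2, 3.8]
opening: 0.0193
time_s: 12.68
eef_pos: [0.5007, -0.3611, 0.0441]
tool_rot: [0.053, 0.999, 0.0, -0.0]
ft_force: [-0.2, -0.1, 1.0]
opening: 0.0656
time_s: 13.55
eef_pos: [0.5002, -0.3609, 0.2928]
tool_rot: [0.053, 0.999, 0.001, -0.001]
ft_force: [0.3, -0.3, -0.3]
opening: 0.094
13.55 [ 0.5002 -0.3609  0.2928] [[-0.994, 0.106, -0.001], [0.106, 0.994, 0.001], [0.002, 0.001, -1.0]] 0.09402912519740751 [ 0.3 -0.3 -0.3]
0.96 ((506.6462707519531, -364.92242431640625), (31.23984146118164, 449.32061767578125), 83.74051666259766)
0.72 [598.9, 120.5] [0.4516 0.2004 0.025 ]
0.41 [632.9, 139.1] [0.4901 0.3458 0.025 ]
0.59 [599.5, 121.8] [0.4541 0.2027 0.025 ]
```

View pics/w4.png

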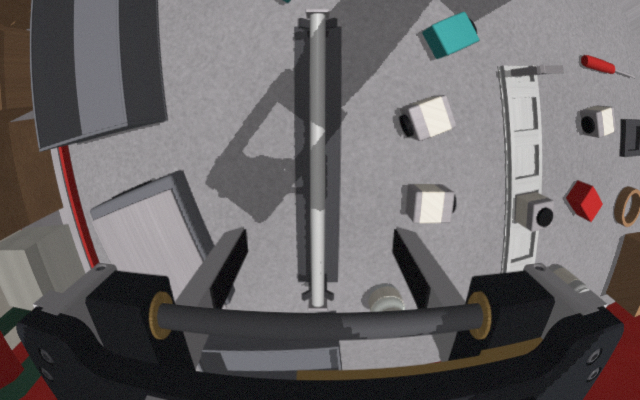

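The bar lies in both stand saddles, with its plates at (318,12) and (318,307) outside the posts. Next I look at the returns block and tin A.

```bash
python3 -m inch '[[[0,0,-0.169,0,0,0,0],[0,0,0,0,5.52,-0.31,0],[0,0,0,0,5.52,-0.31,0],[0,0,0,0,5.52,-0.31,0],[0,0,0,0,5.52,-0.31,0],[0,0,0,0,5.52,-0.31,0],[0,0,0,0,5.52,-0.31,0],[0,0,0,0,5.52,-0.31,0],[0,0,0,0,5.52,-0.31,0],[0,0,0,0,5.52,-0.31,0]]]'
python3 -m inch '[[[0,0,0,0,5.52,-0.31,0],[0,0,0,0,5.52,-0.31,0],[0,0,0,0,5.52,-0.31,0],[0,0,0,0,0,0,0],[0,0,0,0,0,0,0],[0,0,0,0,0,0,0]]]'
python3 - <<'E'
from h import *
import pickle
st();p=shot("wrist");pickle.dump(p,open("p5.pkl","wb"))
for t,z in [("returns",0),("returns_pocket",.036),("tin0_center",.025),("tray_rest",.096),("pocket0",.036)]:
  for d in eyes.tip_of(t,p): 
    if d["p"]>.3:print(t,d["p"],d["pixel"],at(p,d["pixel"],z).round(4))
im=cv2.imread;a=p["image"][60:310,260:580,::-1];cv2.imwrite("pics/w5.png",cv2.resize(a,None,fx=2.4,fy=2.4,interpolation=cv2.INTER_CUBIC))
E
```

```text
time_s: 15.0
eef_pos: [0.4685, 0.1361, 0.3212]
tool_rot: [-0.032, 1.0, -0.0, -0.001]
ft_force: [0.4, -0.9, 0.1]
opening: 0.094
time_s: 15.75
eef_pos: [0.459, 0.2983, 0.331]
tool_rot: [-0.031, 1.0, -0.0, -0.0]
ft_force: [0.4, -0.2, 0.5]
opening: 0.0937
15.75 [0.459  0.2983 0.331 ] [[-0.998, -0.061, -0.001], [-0.061, 0.998, -0.001], [0.001, -0.001, -1.0]] 0.09371214253517521 [ 0.4 -0.2  0.5]
returns 0.72 [356.0, 178.8] [0.4909 0.3624 0.    ]
returns 0.33 [37.4, 167.2] [ 0.4947 -0.3631  0.    ]
returns_pocket 0.64 [360.0, 183.3] [0.4897 0.3646 0.036 ]
tin0_center 0.61 [258.5, 151.9] [0.4504 0.2004 0.025 ]
tray_rest 0.81 [135.3, 229.0] [0.572  0.0009 0.096 ]
tray_rest 0.72 [82.2, 210.6] [ 0.5497 -0.1196  0.096 ]
pocket0 0.86 [166.1, 275.1] [0.6924 0.0138 0.036 ]
pocket0 0.85 [145.8, 142.3] [ 4.371e-01 -3.000e-04  3.600e-02]
pocket0 0.74 [148.0, 190.7] [ 0.5231 -0.0018  0.036 ]
```

View pics/w5.png

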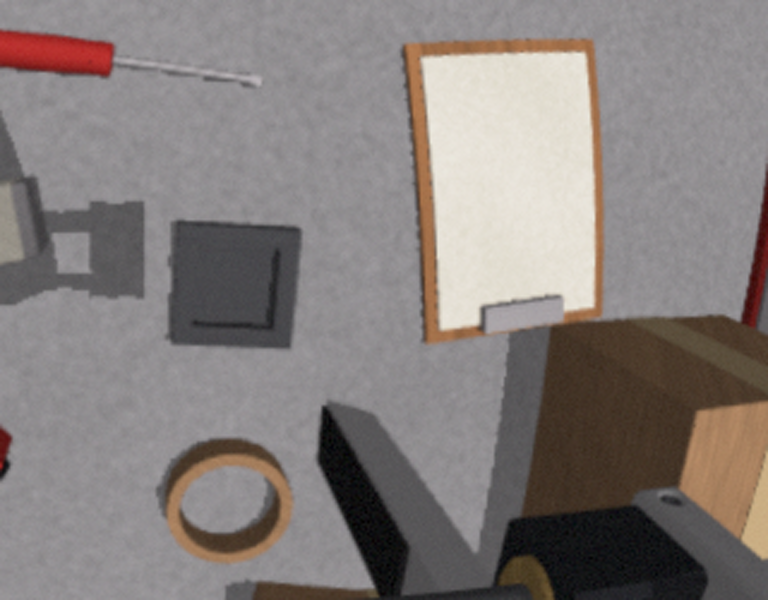

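```bash
python3 - <<'E'
from h import *
import pickle
p=pickle.load(open("p5.pkl","rb"))
C=[at(p,(260+x/2.4,60+y/2.4),.016) for x,y in [(178,223),(301,229),(291,348),(172,342)]]
for c in C:print(c.round(4))
print(np.mean(C,0),[np.linalg.norm(C[i]-C[i-1]).round(4) for i in range(4)],[np.arctan2(*(C[i]-C[i-1])[1::-1]).round(3) for i in range(4)])
print("inner right",at(p,(260+279/2.4,60+290/2.4),.016),"inner bot",at(p,(260+235/2.4,60+328/2.4),.016))
q=rect(p,"returns",.012);print(q[0],q[1])
E
```

```text
[0.4469 0.3213 0.016 ]
[0.4449 0.4054 0.016 ]
[0.5298 0.4078 0.016 ]
[0.5304 0.3231 0.016 ]
[0.48799269 0.36438163 0.016     ] [np.float64(0.0835), np.float64(0.0841), np.float64(0.085), np.float64(0.0846)] [np.float64(-3.12), np.float64(1.595), np.float64(0.028), np.float64(-1.564)]
inner right [0.48846538 0.39440226 0.016     ] inner bot [0.51756694 0.36625321 0.016     ]
0.71 ((487.6174011230469, 363.8073425292969), (88.15241241455078, 87.49989318847656), 1.2209887504577637)
```

```bash
python3 -m inch '[[[0,0,0,-1.47,-4.97,0,0],[0,0,0,-1.47,-4.97,0,0],[0,0,0,-1.47,-4.97,0,0],[0,0,0,-1.47,-4.97,0,0],[0,0,0,-1.47,-4.97,0,0],[0,0,0,-1.47,-4.97,0,0],[0,0,0,0,0,0,0],[0,0,0,0,0,0,0],[0,0,0,0,0,0,0]]]'
python3 - <<'E'
from h import *
import pickle
st();p=shot("wrist");pickle.dump(p,open("p6.pkl","wb"))
for t,z in [("old_center",.036),("pocket0",.036),("tray",0)]:
  for d in eyes.tip_of(t,p): 
    if d["p"]>.3:print(t,d["p"],d["pixel"],at(p,d["pixel"],z).round(4))
a=p["image"][20:290,280:360,::-1];a=cv2.convertScaleAbs(a,alpha=1)
a=cv2.resize(a,None,fx=5,fy=4,interpolation=cv2.INTER_CUBIC);cv2.imwrite("pics/w6.png",np.hstack([a[:540],a[540:]]))
E
```

```text
time_s: 17.23
eef_pos: [0.5654, 0.009, 0.3316]
tool_rot: [-0.032, 0.999, 0.0, 0.0]
ft_force: [0.5, -0.2, 0.6]
opening: 0.0939
17.225 [0.5654 0.009  0.3316] [[-0.998, -0.065, 0.0], [-0.065, 0.998, 0.0], [-0.0, 0.0, -1.0]] 0.09389366097875966 [ 0.5 -0.2  0.6]
old_center 0.56 [315.1, 187.5] [0.6078 0.0051 0.036 ]
pocket0 0.79 [316.3, 135.6] [0.5257 0.0019 0.036 ]
pocket0 0.61 [313.8, 81.7] [ 0.4433 -0.0071  0.036 ]
pocket0 0.56 [316.1, 239.2] [0.697  0.0121 0.036 ]
tray 0.89 [318.5, 161.1] [0.5714 0.0081 0.    ]
```

View pics/w6.png

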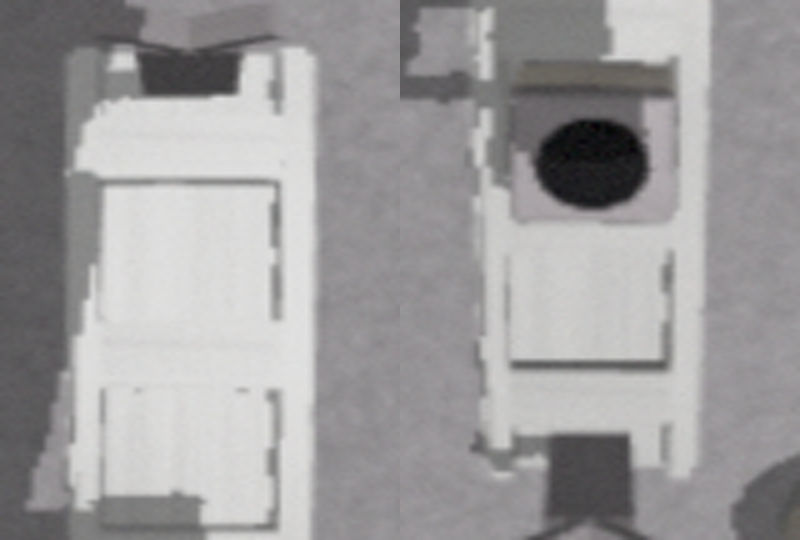

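```bash
python3 - <<'E'
from h import *
import pickle
p=pickle.load(open("p6.pkl","rb"))
L=lambda x,y,z:at(p,(280+x/5,20+y/4),z)
a=L(190,179,.016);b=L(189,910,.016);print(a,b,(a+b)/2,np.linalg.norm(a-b),np.arctan2(*(b-a)[1::-1]))
for y,(l,r) in {120:(70,316),450:(73,314),900:(83,298),800:(80,305)}.items():print((L(l,y,.016)+L(r,y,.016))/2,L(l,y,.016)-L(r,y,.016))
print("cap",L(192,703,.077)); 
C=[L(113,762,.068),L(276,760,.068),L(275,633,.068),L(113,635,.068)];print("top",np.mean(C,0),np.round(C,4).tolist())
st()
E
```

```text
[ 0.41387013 -0.00275458  0.016     ] [0.72190397 0.01641555 0.016     ] [0.56788705 0.00683048 0.016     ] 0.3086297791127128 0.062153664696218816
[ 0.38918199 -0.00341481  0.016     ] [ 0.0048946  -0.07700681  0.        ]
[0.52206945 0.00528854 0.016     ] [ 0.00490241 -0.07664283  0.        ]
[0.71712586 0.01663644 0.016     ] [ 0.00488508 -0.07562809  0.        ]
[0.66992412 0.01436568 0.016     ] [ 0.00493365 -0.0767223   0.        ]
cap [0.60912267 0.01053866 0.077     ]
top [0.60993354 0.01122574 0.068     ] [[0.6364, -0.0117, 0.068], [0.6325, 0.0374, 0.068], [0.5835, 0.0333, 0.068], [0.5873, -0.0141, 0.068]]
17.425 [0.5656 0.0087 0.3317] [[-0.998, -0.065, 0.0], [-0.065, 0.998, 0.0], [-0.0, -0.0, -1.0]] 0.09403496539742237 [-0.4 -1.1 -0.2]
```

```bash
python3 -m inch '[[[0,0,0,-4.4,-0.05,0,0],[0,0,0,0,0,5.97,0],[0,0,0,0,0,5.97,0],[0,0,0,0,0,5.97,0],[0,0,0,0,0,5.97,0],[0,0,0,0,0,3.99,0],[0,0,0,0,0,2,0],[0,0,0,0,0,0,0]]]'
python3 -m inch '[[[0,0,0,0,0,0,255],[0,0,0,0,0,0,255],[0,0,0,0,0,0,255],[0,0,0,0,0,0,255],[0,0,0,0,0,0,255],[0,0,0,0,0,0,255]]]' 40
python3 -m inch '[[[0,0,0,0,0,-2,255],[0,0,0,0,0,-6,255],[0,0,0,0,0,-6,255],[0,0,0,0,0,-6,255],[0,0,0,0,0,0,255],[0,0,0,0,0,0,255]]]'
python3 -m inch '[[[0,0,0,1.4,5.16,0,255],[0,0,0,1.4,5.16,0,255],[0,0,0,1.4,5.16,0,255],[0,0,0,1.4,5.16,0,255],[0,0,0,1.4,5.16,0,255],[0,0,0,1.4,5.16,0,255],[0,0,0,1.4,5.16,0,255],[0,0,0.043,0,0,0,255],[0,0,0,0,0,0,255],[0,0,0,0,0,0,255]]]'
python3 - <<'E'
from h import *
st()
E
```

```text
time_s: 18.42
eef_pos: [0.6088, 0.0104, 0.0317]
tool_rot: [-0.032, 0.999, 0.0, -0.001]
ft_force: [1.4, 0.1, 0.5]
opening: 0.0939
time_s: 19.18
eef_pos: [0.6099, 0.0099, 0.0331]
tool_rot: [-0.032, 0.999, -0.0, 0.0]
ft_force: [-0.5, 0.5, 2.4]
opening: 0.0501
time_s: 19.92
eef_pos: [0.609, 0.0101, 0.2325]
tool_rot: [-0.032, 1.0, 0.0, -0.0]
ft_force: [-0.1, 0.5, -2.6]
opening: 0.0501
time_s: 21.18
eef_pos: [0.4884, 0.3632, 0.2308]
tool_rot: [-0.01, 1.0, -0.001, -0.002]
ft_force: [0.0, 0.5, -2.1]
opening: 0.0493
21.175 [0.4884 0.3632 0.2308] [[-1.0, -0.02, -0.003], [-0.02, 1.0, -0.002], [0.003, -0.002, -1.0]] 0.04927505563464538 [ 0.   0.5 -2.1]
```

```bash
python3 -m inch '[[[0,0,0,0,0.1,6,255],[0,0,0,0,0,6,255],[0,0,0,0,0,4.5,255],[0,0,0,0,0,0,255],[0,0,0,0,0,0,255],[0,0,0,0,0,0,255]]]'
python3 - <<'E'
from h import *
st();p=shot("wrist");save(p,"w7.png",(220,100,420,300),3)
E
```

```text
time_s: 21.92
eef_pos: [0.4915, 0.3663, 0.0711]
tool_rot: [-0.01, 1.0, 0.001, 0.003]
ft_force: [0.1, 0.4, -2.2]
opening: 0.0498
21.925 [0.4915 0.3663 0.0711] [[-1.0, -0.02, 0.005], [-0.02, 1.0, 0.003], [-0.005, 0.003, -1.0]] 0.049794968313546024 [ 0.1  0.4 -2.2]
```

View pics/w7.png

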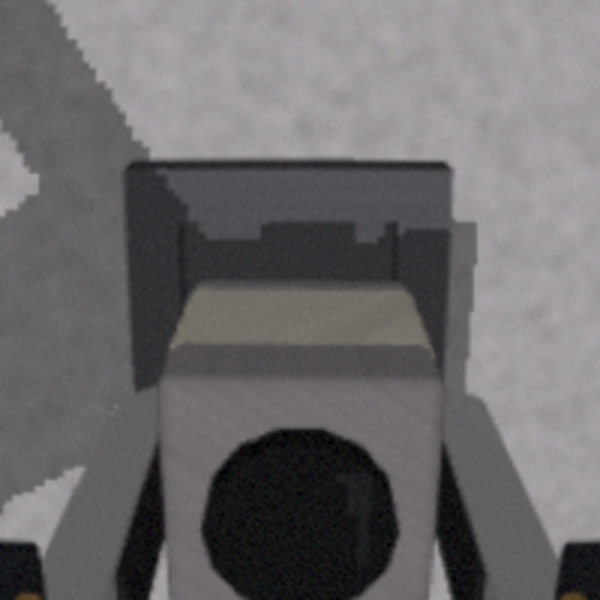

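```bash
python3 -m inch '[[[0,0,0,0,0,0,255],[0,0,0,0,0,0,255],[0,0,0,0,0,0,255],[0,0,0,0,0,0,255]]]'
python3 - <<'E'
from h import *
st();p=shot("wrist");save(p,"w7b.png",(220,100,420,300),3)
for a in [(127,165),(451,165),(180,222),(397,222),(397,222)]:
    print(a,at(p,(220+a[0]/3,100+a[1]/3),.016).round(4))
g=cv2.cvtColor(p["image"],cv2.COLOR_RGB2GRAY)
print(g[175,255:380].tolist());print(g[148:200,290].tolist())
st()
E
```

```text
time_s: 22.48
eef_pos: [0.489, 0.3652, 0.0677]
tool_rot: [-0.01, 1.0, -0.0, -0.0]
ft_force: [-0.1, 0.9, -2.5]
opening: 0.0501
22.475 [0.489  0.3652 0.0677] [[-1.0, -0.02, -0.0], [-0.02, 1.0, -0.0], [0.0, -0.0, -1.0]] 0.05014375731060841 [-0.1  0.9 -2.5]
(127, 165) [0.4421 0.3212 0.016 ]
(451, 165) [0.4406 0.4031 0.016 ]
(180, 222) [0.4568 0.3346 0.016 ]
(397, 222) [0.4557 0.3899 0.016 ]
(397, 222) [0.4557 0.3899 0.016 ]
[100, 103, 98, 100, 98, 97, 96, 78, 53, 49, 51, 50, 52, 48, 46, 50, 47, 48, 50, 49, 48, 45, 52, 48, 53, 52, 52, 48, 50, 56, 58, 70, 75, 79, 79, 78, 79, 75, 79, 77, 82, 81, 81, 79, 82, 81, 82, 82, 79, 82, 75, 81, 82, 82, 79, 79, 80, 81, 80, 79, 81, 80, 79, 77, 78, 81, 80, 79, 79, 80, 79, 81, 82, 82, 81, 80, 79, 80, 77, 79, 85, 82, 80, 78, 80, 83, 81, 80, 79, 80, 81, 78, 78, 81, 80, 83, 83, 78, 79, 81, 80, 82, 81, 80, 78, 78, 81, 81, 80, 78, 80, 77, 78, 80, 78, 79, 82, 86, 108, 118, 116, 115, 115, 116, 116]
[158, 161, 160, 158, 157, 157, 162, 162, 152, 90, 50, 46, 61, 78, 82, 81, 81, 79, 83, 79, 80, 80, 84, 80, 78, 79, 77, 78, 82, 82, 81, 76, 74, 74, 61, 52, 50, 50, 48, 47, 50, 47, 47, 51, 54, 69, 78, 81, 93, 110, 109, 111]
22.525 [0.4889 0.3652 0.0676] [[-1.0, -0.02, -0.0], [-0.02, 1.0, -0.0], [0.0, -0.0, -1.0]] 0.05014094172672263 [-0.4  0.4 -2. ]
```

```bash
python3 -m inch '[[[0,0,0,0,-0.1,1,255],[0,0,0,0,0,0.9,255],[0,0,0,0,0,0.8,255],[0,0,0,0,0,0.8,255],[0,0,0,0,0,0,255],[0,0,0,0,0,0,255]]]'
python3 - <<'E'
from h import *
st()
E
```

```text
time_s: 23.28
eef_pos: [0.4892, 0.3643, 0.0329]
tool_rot: [-0.01, 1.0, 0.0, 0.0]
ft_force: [-1.3, -1.2, 1.3]
opening: 0.05
23.275 [0.4892 0.3643 0.0329] [[-1.0, -0.02, 0.0], [-0.02, 1.0, 0.0], [-0.0, 0.0, -1.0]] 0.04997975620165015 [-1.3 -1.2  1.3]
```

```bash
python3 -m inch '[[[0,0,0,0,0,0,60],[0,0,0,0,0,0,60],[0,0,0,0,0,0,60],[0,0,0,0,0,-4,60],[0,0,0,0,0,-6,0],[0,0,0,0,0,-6,0],[0,0,0,0,0,-6,0],[0,0,0,0,0,0,0]]]'
python3 -m inch '[[[0,0,0,1.24,-5.44,0,0],[0,0,0,1.24,-5.44,0,0],[0,0,0,1.24,-5.44,0,0],[0,0,0,0,0,0,0],[0,0,0,0,0,0,0],[0,0,0,0,0,0,0],[0,0,0,0,0,0,0]]]'
python3 - <<'E'
from h import *
import pickle
st();p=shot("wrist");pickle.dump(p,open("p8.pkl","wb"));save(p,"w8.png",(200,60,480,300),2.5)
for t,z in [("returns",0),("old_center",.036),("tin0_center",.025)]:
  for d in eyes.tip_of(t,p): 
    if d["p"]>.3:print(t,d["p"],d["pixel"],at(p,d["pixel"],z).round(4))
q=rect(p,"tin0_center",.04);print(q[0],q[1])
E
```

```text
time_s: 24.28
eef_pos: [0.4926, 0.3663, 0.2605]
tool_rot: [-0.01, 1.0, 0.003, 0.006]
ft_force: [0.6, -1.1, 0.3]
opening: 0.0938
time_s: 25.15
eef_pos: [0.4552, 0.2013, 0.2525]
tool_rot: [-0.011, 1.0, 0.0, -0.0]
ft_force: [0.8, 0.1, -0.3]
opening: 0.0938
25.15 [0.4552 0.2013 0.2525] [[-1.0, -0.022, -0.0], [-0.022, 1.0, 0.0], [0.0, 0.0, -1.0]] 0.0937727161462768 [ 0.8  0.1 -0.3]
old_center 0.67 [433.1, 197.7] [0.4871 0.3608 0.036 ]
tin0_center 0.83 [315.7, 166.3] [0.4501 0.1964 0.025 ]
0.69 ((451.0375671386719, 191.2872314453125), (57.68385314941406, 74.76754760742188), 10.993824005126953)
```

View pics/w8.png

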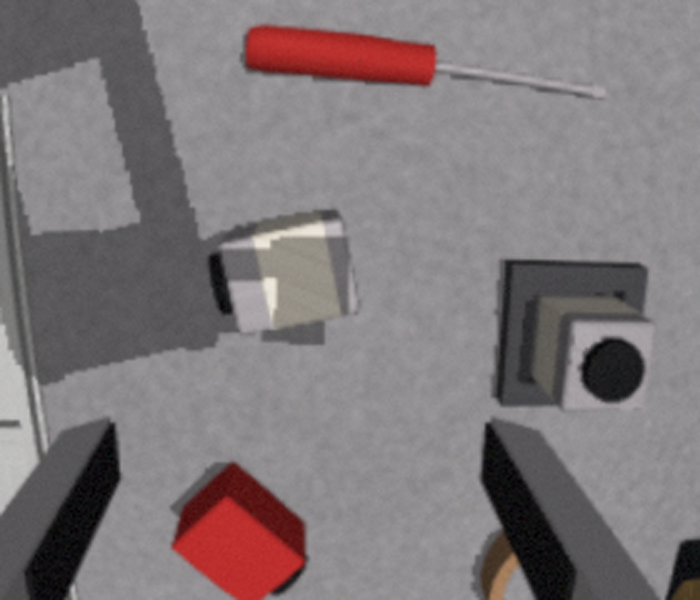

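The old tin now stands in the returns block, with its cap at crop (612,368). Tin A's top face is at crop (222,250), (341,218), (355,312), (240,333), and its cap points left (−y).

```bash
cat >> h.py <<'E'
def toolR(zdir,ydir):
    z=np.array(zdir,float);z/=np.linalg.norm(z);y=np.array(ydir,float);y-=z*(y@z);y/=np.linalg.norm(y)
    return np.c_[np.cross(y,z),y,z]
def plan(tgt,Rt,s=None):
    s=s or sensors.read_state();R0=R.from_quat(s["tool_rot"]).as_matrix()
    rv=R.from_matrix(R0.T@Rt).as_rotvec();d=Rt.T@(np.array(tgt)-s["eef_pos"])*100
    print("turn",rv.round(3),"mag",np.linalg.norm(rv).round(3),"shift(cm, in target axes)",d.round(2),"in current axes",(R0.T@(np.array(tgt)-s["eef_pos"])*100).round(2))
def tin_pose(p,corners,off,k,capdir_hint,z=.05):
    C=np.array([at(p,(off[0]+x/k,off[1]+y/k),z)[:2] for x,y in corners]) # order: cap-side pair at idx 0,3 ; base pair 1,2
    a=(C[0]+C[3]-C[1]-C[2]);a/=np.linalg.norm(a)
    b=(C[0]+C[1]-C[2]-C[3]);b/=np.linalg.norm(b)
    print("centre",C.mean(0).round(4),"a",a.round(3),"b",b.round(3),"dims",[np.linalg.norm(C[i]-C[i-1]).round(4) for i in range(4)])
    b2=np.array([-a[1],a[0]]);b2*=np.sign(b2@b);bb=b+b2;bb/=np.linalg.norm(bb)
    a2=np.array([bb[1],-bb[0]]);a2*=np.sign(a2@a)
    return C.mean(0),a2
def pick(c,a,th=np.pi/4,up=0.008,ysign=1):
    a3=np.r_[a,0];z=np.array([0,0,-1])*np.cos(th)-a3*np.sin(th)
    Rt=toolR(z,ysign*np.r_[abs(a[1]),-a[0]*np.sign(a[1]),0])
    G=np.r_[c,.025]+a3*up
    return G+.019*z,Rt
E
python3 - <<'E'
from h import *
import pickle
p=pickle.load(open("p8.pkl","rb"))
c,a=tin_pose(p,[(222,250),(341,218),(355,312),(240,333)],(200,60),2.5,0)
print(c,a)
T,Rt=pick(c,a);print(T,Rt.round(3).tolist())
plan(T-.10*Rt[:,2],Rt)
print(sensors.read_state()["qpos"])
E
```

```text
centre [0.4519 0.1968] a [ 0.245 -0.97 ] b [-0.981 -0.193] dims [np.float64(0.0439), np.float64(0.0614), np.float64(0.0487), np.float64(0.0598)]
[0.45194173 0.19680463] [ 0.21898489 -0.97572825]
[0.45075154 0.20210775 0.01156497] [[-0.155, 0.976, -0.155], [0.69, 0.219, 0.69], [0.707, -0.0, -0.707]]
turn [-0.537  0.656  1.295] mag 1.548 shift(cm, in target axes) [-16.88  -0.4    7.21] in current axes [-0.97 -6.78 17.04]
[ 2.41094373e-01  4.75752889e-03  1.66539165e+00  2.48571665e-05
  1.47157873e+00 -1.35055742e+00]
```

```bash
python3 -m inch '[[[-0.0537,0.0656,0.1295,0,0,0,0],[-0.0537,0.0656,0.1295,0,0,0,0],[-0.0537,0.0656,0.1295,0,0,0,0],[-0.0537,0.0656,0.1295,0,0,0,0],[-0.0537,0.0656,0.1295,0,0,0,0],[-0.0537,0.0656,0.1295,0,0,0,0],[-0.0537,0.0656,0.1295,0,0,0,0],[-0.0537,0.0656,0.1295,0,0,0,0],[-0.0537,0.0656,0.1295,0,0,0,0],[-0.0537,0.0656,0.1295,0,0,0,0]]]'
python3 -m inch '[[[0,0,0,0,0,0,0],[0,0,0,0,0,0,0],[0,0,0,0,0,0,0],[0,0,0,0,0,0,0]]]'
python3 - <<'E'
from h import *
c,a=np.array([.4525,.197]),np.array([.219,-.9757]);a/=np.linalg.norm(a)
T,Rt=pick(c,a);plan(T-.10*Rt[:,2],Rt);plan(T,Rt)
s=sensors.read_state();print(np.round(s["qpos"],3),s["eef_pos"])
p=shot("wrist");print([(d["p"],d["pixel"]) for d in eyes.tip_of("tin0_center",p)]);
for d in eyes.tip_of("tin0_center",p)[:2]: print(at(p,d["pixel"],.025))
E
```

```text
time_s: 26.65
eef_pos: [0.4556, 0.2001, 0.2527]
tool_rot: [0.579, 0.719, 0.24, -0.299]
ft_force: [0.3, 0.5, 0.3]
opening: 0.0942
time_s: 27.15
eef_pos: [0.4554, 0.2007, 0.2531]
tool_rot: [0.577, 0.722, 0.239, -0.298]
ft_force: [0.4, -0.1, -0.4]
opening: 0.0938
turn [0.001 0.    0.002] mag 0.002 shift(cm, in target axes) [-16.91  -0.36   7.26] in current axes [-16.9   -0.4    7.26]
turn [0.001 0.    0.002] mag 0.002 shift(cm, in target axes) [-16.91  -0.36  17.26] in current axes [-16.9   -0.4   17.26]
[-0.239  0.118  1.757  0.689  1.657 -0.541] [0.45539185 0.20067893 0.25313359]
[(0.7, [316.7, 304.3])]
[0.45283666 0.19503372 0.025     ]
```

```bash
python3 -m inch '[[[0,0,0,-5.63,-0.13,2.43,0],[0,0,0,-5.63,-0.13,2.43,0],[0,0,0,-5.63,-0.13,2.43,0],[0,0,0,0,0,4,0],[0,0,0,0,0,4,0],[0,0,0,0,0,2,0],[0,0,0,0,0,0,0],[0,0,0,0,0,0,0]]]'
python3 -m inch '[[[0,0,0,0,0,0,255],[0,0,0,0,0,0,255],[0,0,0,0,0,0,255],[0,0,0,0,0,0,255],[0,0,0,0,0,0,255],[0,0,0,0,0,0,255]]]' 40
python3 - <<'E'
from h import *
st()
E
```

```text
time_s: 28.3
eef_pos: [0.4523, 0.2018, 0.012]
tool_rot: [0.577, 0.721, 0.24, -0.298]
ft_force: [0.5, 0.3, 0.2]
opening: 0.0939
time_s: 29.05
eef_pos: [0.4508, 0.2023, 0.0111]
tool_rot: [0.578, 0.721, 0.239, -0.299]
ft_force: [-0.8, -0.6, 0.8]
opening: 0.0495
29.05 [0.4508 0.2023 0.0111] [[-0.154, 0.976, -0.154], [0.69, 0.218, 0.69], [0.707, 0.0, -0.707]] 0.04954237655811499 [-0.8 -0.6  0.8]
```

```bash
cat >> h.py <<'E'
TC=np.array([.5678,.0070]);U=np.array([.998,.0625])
def place(s,side,h=.0,up=.008,th=np.pi/4):
    # side: horizontal direction sign (along -y if -1) of tool z ; s: position along U
    n=np.array([-U[1],U[0]])*side
    z=np.r_[n*np.sin(th),-np.cos(th)];Rt=toolR(z,np.r_[U,0])
    G=np.r_[TC+U*s,.036+up+h];return G+.019*z,Rt
E
python3 -m inch '[[[0,0,0,3.9,0,-3.9,255],[0,0,0,3.9,0,-3.9,255],[0,0,0,3.9,0,-3.9,255],[0,0,0,3.9,0,-3.9,255],[0,0,0,0,0,0,255],[0,0,0,0,0,0,255]]]'
python3 - <<'E'
from h import *
st();T,Rt=place(-.042,-1,h=.08);plan(T,Rt)
E
```

```text
time_s: 29.8
eef_pos: [0.4499, 0.2021, 0.2304]
tool_rot: [0.578, 0.721, 0.239, -0.299]
ft_force: [-0.5, 0.7, -1.9]
opening: 0.0498
29.8 [0.4499 0.2021 0.2304] [[-0.154, 0.976, -0.155], [0.69, 0.218, 0.69], [0.707, -0.001, -0.707]] 0.04975882825103249 [-0.5  0.7 -1.9]
turn [-1.000e-03 -1.567e+00  1.750e-01] mag 1.577 shift(cm, in target axes) [-6.77  6.35 23.72] in current axes [-24.23   2.9   -7.28]
```

```bash
python3 -m inch '[[[0,-0.1567,0.0175,0,0,0,255],[0,-0.1567,0.0175,0,0,0,255],[0,-0.1567,0.0175,0,0,0,255],[0,-0.1567,0.0175,0,0,0,255],[0,-0.1567,0.0175,0,0,0,255],[0,-0.1567,0.0175,0,0,0,255],[0,-0.1567,0.0175,0,0,0,255],[0,-0.1567,0.0175,0,0,0,255],[0,-0.1567,0.0175,0,0,0,255],[0,-0.1567,0.0175,0,0,0,255]]]'
python3 -m inch '[[[0,0,0,0,0,0,255],[0,0,0,0,0,0,255],[0,0,0,0,0,0,255],[0,0,0,0,0,0,255]]]'
python3 - <<'E'
from h import *
st();T,Rt=place(-.042,-1,h=.08);plan(T,Rt);print(np.round(sensors.read_state()["qpos"],3))
E
```

```text
time_s: 31.05
eef_pos: [0.4495, 0.2022, 0.2291]
tool_rot: [0.631, 0.673, -0.265, 0.28]
ft_force: [0.4, -0.9, -1.7]
opening: 0.0498
time_s: 31.55
eef_pos: [0.4512, 0.2017, 0.2328]
tool_rot: [0.634, 0.673, -0.261, 0.279]
ft_force: [-0.4, 1.4, -1.2]
opening: 0.0497
31.55 [0.4512 0.2017 0.2328] [[-0.042, 0.998, 0.045], [0.708, 0.061, -0.704], [-0.705, 0.002, -0.709]] 0.0497470641391896 [-0.4  1.4 -1.2]
turn [ 0.    -0.003 -0.003] mag 0.004 shift(cm, in target axes) [-6.56  6.22 23.85] in current axes [-6.6   6.23 23.84]
[ 0.653  0.366  1.493 -0.637  1.746  0.632]
```

```bash
python3 -m inch '[[[0,0,0,-1.32,1.25,4.77,255],[0,0,0,-1.32,1.25,4.77,255],[0,0,0,-1.32,1.25,4.77,255],[0,0,0,-1.32,1.25,4.77,255],[0,0,0,-1.32,1.25,4.77,255],[0,0,0,0,0,0,255],[0,0,0,0,0,0,255],[0,0,0,0,0,0,255],[0,0,0,0,0,0,255]]]'
python3 - <<'E'
from h import *
st();T,Rt=place(-.042,-1,h=.08);plan(T,Rt)
p=shot("wrist");save(p,"w9w.png");p=shot("scene");save(p,"w9.png",(220,150,420,300),4)
E
```

```text
time_s: 32.67
eef_pos: [0.5271, -0.0075, 0.1104]
tool_rot: [0.632, 0.674, -0.261, 0.279]
ft_force: [-0.7, 0.4, -1.4]
opening: 0.05
32.675 [ 0.5271 -0.0075  0.1104] [[-0.044, 0.998, 0.047], [0.707, 0.064, -0.705], [-0.706, 0.002, -0.708]] 0.050025472220895345 [-0.7  0.4 -1.4]
turn [ 0.003 -0.001 -0.   ] mag 0.003 shift(cm, in target axes) [-0.12 -0.05  0.09] in current axes [-0.12 -0.05  0.09]
```

View pics/w9.png

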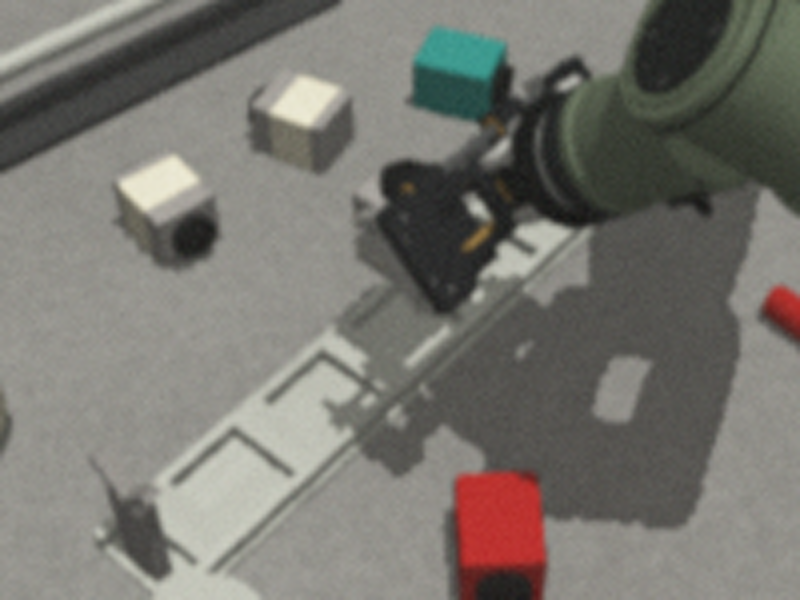

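The scene crop shows the gripper holding tin A over pocket 2 and the path below it clear. I lower it.

```bash
python3 -m inch '[[[0,0,0,2.02,-0.05,2.2,255],[0,0,0,1.77,0,1.77,255],[0,0,0,0.7,0,0.7,255],[0,0,0,0,0,0,255],[0,0,0,0,0,0,255],[0,0,0,0,0,0,255]]]'
python3 - <<'E'
from h import *
st();T,Rt=place(-.042,-1,h=.016);plan(T,Rt)
E
python3 -m inch '[[[0,0,0,0.35,0,0.35,255],[0,0,0,0.35,0,0.35,255],[0,0,0,0.35,0,0.35,255],[0,0,0,0,0,0,255],[0,0,0,0,0,0,255]]]'
python3 - <<'E'
from h import *
st();T,Rt=place(-.042,-1,h=0);plan(T,Rt)
E
```

```text
time_s: 33.52
eef_pos: [0.5271, -0.0097, 0.0459]
tool_rot: [0.633, 0.673, -0.261, 0.279]
ft_force: [-1.0, -0.1, -2.1]
opening: 0.0497
33.525 [ 0.5271 -0.0097  0.0459] [[-0.042, 0.998, 0.046], [0.706, 0.062, -0.705], [-0.706, 0.002, -0.708]] 0.049722507594175895 [-1.  -0.1 -2.1]
turn [ 0.002 -0.001 -0.002] mag 0.003 shift(cm, in target axes) [ 0.   -0.03 -0.1 ] in current axes [ 0.   -0.03 -0.1 ]
time_s: 34.15
eef_pos: [0.5261, -0.0099, 0.0297]
tool_rot: [0.633, 0.673, -0.262, 0.279]
ft_force: [0.5, -0.6, -2.1]
opening: 0.0502
34.15 [ 0.5261 -0.0099  0.0297] [[-0.044, 0.998, 0.044], [0.706, 0.062, -0.705], [-0.707, -0.0, -0.708]] 0.05016757353153438 [ 0.5 -0.6 -2.1]
turn [-0.    -0.001 -0.   ] mag 0.001 shift(cm, in target axes) [ 0.    0.07 -0.12] in current axes [ 0.    0.07 -0.12]
```

```bash
python3 -m inch '[[[0,0,0,0.1,0,0.1,255],[0,0,0,0,0,0,255],[0,0,0,0,0,0,255]]]'
python3 -m inch '[[[0,0,0,0.1,0,0.1,255],[0,0,0,0,0,0,255],[0,0,0,0,0,0,255]]]'
python3 -m inch '[[[0,0,0,0.1,0,0.1,255],[0,0,0,0,0,0,255],[0,0,0,0,0,0,255]]]'
```

```text
time_s: 34.52
eef_pos: [0.5261, -0.0099, 0.0296]
tool_rot: [0.633, 0.673, -0.262, 0.279]
ft_force: [-3.1, 2.6, 6.1]
opening: 0.05
time_s: 34.9
eef_pos: [0.5262, -0.0099, 0.0297]
tool_rot: [0.633, 0.673, -0.263, 0.28]
ft_force: [-6.1, 4.7, 12.1]
opening: 0.0498
time_s: 35.28
eef_pos: [0.5261, -0.0099, 0.0297]
tool_rot: [0.633, 0.672, -0.263, 0.28]
ft_force: [-9.6, 7.7, 19.7]
opening: 0.0497
```

```bash
python3 -m inch '[[[0,0,0,-0.2,0,-0.2,255],[0,0,0,0,0,0,80],[0,0,0,0,0,0,80],[0,0,0,0,0,0,80],[0,0,0,0,0,-2,80],[0,0,0,0,0,-5,80],[0,0,0,0,0,-6,0],[0,0,0,0,0,-4,0],[0,0,0,0,0,0,0]]]'
python3 -m inch '[[[0,0.157,0,0,0,0,0],[0,0.157,0,0,0,0,0],[0,0.157,0,0,0,0,0],[0,0.157,0,0,0,0,0],[0,0.157,0,0,0,0,0],[0,0,0,0,0,-5,0],[0,0,0,0,0,-5,0]]]'
python3 -m inch '[[[0,0,0,-5.5,0,0,0],[0,0,0,-5.5,0,0,0],[0,0,0,-5.5,0,0,0],[0,0,0,-5.5,0,0,0],[0,0,0,-5.5,0,0,0],[0,0,0,0,0,0,0],[0,0,0,0,0,0,0],[0,0,0,0,0,0,0],[0,0,0,0,0,0,0]]]'
python3 - <<'E'
from h import *
import pickle
st();p=shot("wrist");pickle.dump(p,open("p10.pkl","wb"));save(p,"w10.png",(180,40,500,280),2.5)
for t,z in [("tin0_center",.025),("pocket0",.036),("old_center",.036)]:
  for d in eyes.tip_of(t,p): 
    if d["p"]>.2:print(t,d["p"],d["pixel"],at(p,d["pixel"],z).round(4))
E
```

```text
time_s: 36.4
eef_pos: [0.5209, 0.1135, 0.1522]
tool_rot: [0.633, 0.674, -0.258, 0.281]
ft_force: [0.4, 0.1, 0.3]
opening: 0.0911
time_s: 37.28
eef_pos: [0.5169, 0.1081, 0.2477]
tool_rot: [0.686, 0.728, -0.002, -0.002]
ft_force: [0.5, -0.1, -0.2]
opening: 0.0939
time_s: 38.4
eef_pos: [0.5358, -0.1632, 0.2488]
tool_rot: [0.684, 0.729, 0.0, -0.0]
ft_force: [-0.2, 0.6, 0.4]
opening: 0.0942
38.4 [ 0.5358 -0.1632  0.2488] [[-0.064, 0.998, 0.0], [0.998, 0.064, 0.0], [0.0, 0.0, -1.0]] 0.0942336980702045 [-0.2  0.6  0.4]
tin0_center 0.96 [319.2, 41.4] [0.5239 0.0073 0.025 ]
pocket0 0.97 [390.1, 46.5] [0.6136 0.0072 0.036 ]
pocket0 0.93 [252.8, 46.9] [ 0.4409 -0.0047  0.036 ]
pocket0 0.57 [448.3, 53.2] [0.6937 0.0113 0.036 ]
```

View pics/w10.png

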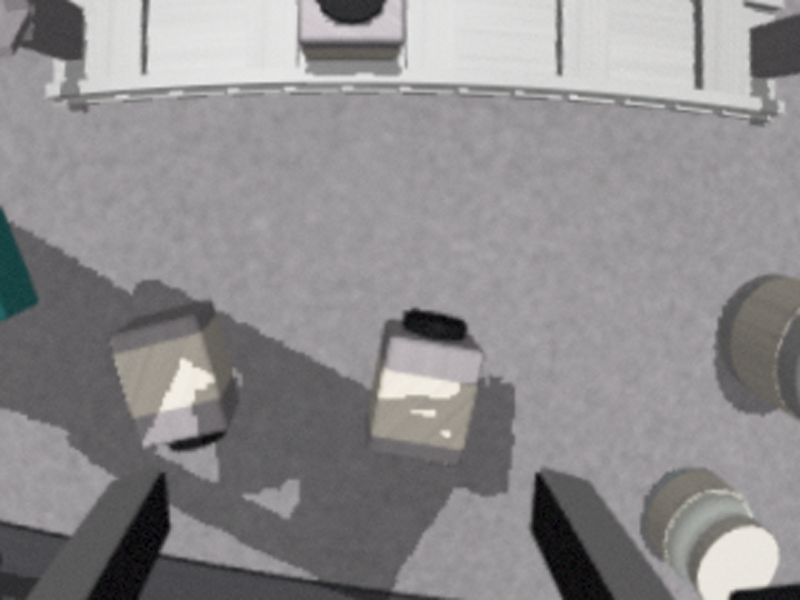

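```bash
python3 - <<'E'
from h import *
import pickle
p=pickle.load(open("p10.pkl","rb"))
for n,q in {"C1":[(228,430),(210,303),(112,332),(147,447)],"C2":[(228,430),(200,318),(112,352),(147,447)],"B1":[(388,325),(371,440),(463,452),(482,352)],"B2":[(388,325),(371,445),(460,462),(482,352)]}.items():
    print(n);c,a=tin_pose(p,q,(180,40),2.5,0);print(c,a)
g=p["image"][150:240,220:385,::-1]
cv2.imwrite("pics/c10.png",cv2.convertScaleAbs(cv2.resize(g,None,fx=4.8,fy=4.8,interpolation=cv2.INTER_CUBIC),alpha=1.5))
E
```

```text
C1
centre [ 0.4465 -0.1905] a [ 0.22  -0.975] b [0.953 0.302] dims [np.float64(0.0456), np.float64(0.0672), np.float64(0.0543), np.float64(0.0642)]
[ 0.44650675 -0.19047565] [ 0.26138292 -0.96523519]
C2
centre [ 0.4452 -0.1951] a [ 0.296 -0.955] b [0.94  0.342] dims [np.float64(0.0456), np.float64(0.0605), np.float64(0.0507), np.float64(0.0542)]
[ 0.4452445  -0.19509974] [ 0.31897371 -0.94776356]
B1
centre [ 0.5766 -0.1898] a [0.07  0.998] b [-0.989  0.146] dims [np.float64(0.0498), np.float64(0.0612), np.float64(0.0489), np.float64(0.0544)]
[ 0.57660251 -0.18975778] [0.10810267 0.99413973]
B2
centre [ 0.5764 -0.1919] a [0.072 0.997] b [-0.984  0.177] dims [np.float64(0.0498), np.float64(0.0639), np.float64(0.0481), np.float64(0.0602)]
[ 0.57641179 -0.19187397] [0.12444669 0.9922263 ]
```

View pics/c10.png

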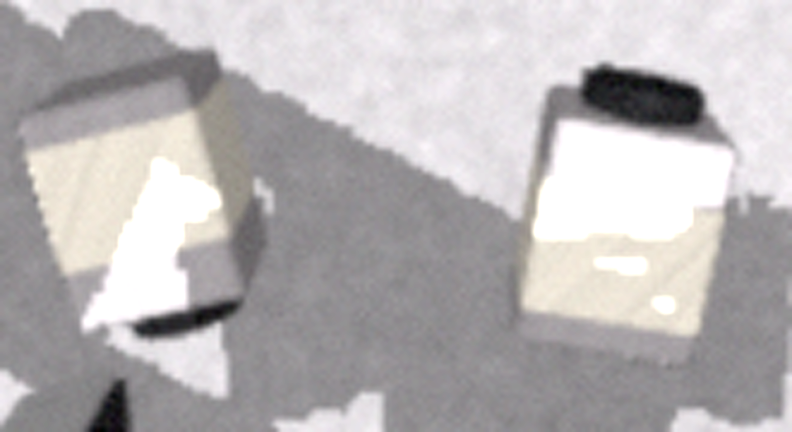

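The brightened crop shows C's top face at (22,112), (183,76), (241,300), (85,328), with its cap at the bottom. B's is at (558,117), (733,150), (690,358), (523,330), with its cap at the top. Tin A is seated in pocket 2.

```bash
python3 - <<'E'
from h import *
import pickle
p=pickle.load(open("p10.pkl","rb"))
for n,q in {"C":[(241,300),(183,76),(22,112),(85,328)],"B":[(558,117),(523,330),(690,358),(733,150)]}.items():
    print(n);c,a=tin_pose(p,q,(220,150),4.8,0);print(c,a);T,Rt=pick(c,a);print(T);plan(T-.1*Rt[:,2],Rt)
E
```

```text
C
centre [ 0.4439 -0.1923] a [ 0.268 -0.963] b [0.967 0.255] dims [np.float64(0.0455), np.float64(0.0631), np.float64(0.0459), np.float64(0.0627)]
[ 0.4438872  -0.19228238] [ 0.26160471 -0.9651751 ]
[ 0.44246537 -0.18703662  0.01156497]
turn [ 0.08   0.783 -0.19 ] mag 0.809 shift(cm, in target axes) [-16.64  -9.63   6.93] in current axes [-8.65 -8.07 16.66]
B
centre [ 0.5769 -0.1936] a [0.085 0.996] b [-0.993  0.119] dims [np.float64(0.0472), np.float64(0.0595), np.float64(0.0468), np.float64(0.0593)]
[ 0.57693819 -0.19356507] [0.10194165 0.99479038]
[ 0.57638413 -0.19897179  0.01156497]
turn [ 0.066 -0.784  0.157] mag 0.802 shift(cm, in target axes) [14.61  4.38  8.96] in current axes [ 3.21  4.97 16.67]
```

```bash
python3 -m inch '[[[0.016,0.157,-0.038,0,0,0,0],[0.016,0.157,-0.038,0,0,0,0],[0.016,0.157,-0.038,0,0,0,0],[0.016,0.157,-0.038,0,0,0,0],[0.016,0.157,-0.038,0,0,0,0],[0,0,0,-4.16,-2.41,1.73,0],[0,0,0,-4.16,-2.41,1.73,0],[0,0,0,-4.16,-2.41,1.73,0],[0,0,0,-4.16,-2.41,1.73,0]]]'
python3 -m inch '[[[0,0,0,0,0,0,0],[0,0,0,0,0,0,0],[0,0,0,0,0,0,0]]]'
python3 - <<'E'
from h import *
T,Rt=pick(np.array([ 0.4439,-0.1923]),np.array([ 0.2616,-0.9652]));plan(T,Rt);print(np.round(sensors.read_state()["qpos"],3))
p=shot("wrist")
for d in eyes.tip_of("tin0_center",p): print(d["p"],at(p,d["pixel"],.025).round(4))
E
```

```text
time_s: 39.72
eef_pos: [0.46, -0.2563, 0.0807]
tool_rot: [0.562, 0.733, 0.233, -0.305]
ft_force: [0.5, 0.2, 0.4]
opening: 0.0939
time_s: 40.1
eef_pos: [0.4619, -0.2557, 0.0839]
tool_rot: [0.561, 0.734, 0.233, -0.303]
ft_force: [-0.7, -0.6, -0.4]
opening: 0.0942
turn [0.001 0.001 0.001] mag 0.002 shift(cm, in target axes) [-0.07 -0.08 10.16] in current axes [-0.06 -0.09 10.16]
[-0.871  0.722  1.291  0.316  1.851 -1.163]
0.85 [0.5292 0.0232 0.025 ]
```

```bash
python3 -m inch '[[[0,0,0,-0.06,-0.09,4,0],[0,0,0,0,0,4,0],[0,0,0,0,0,2.1,0],[0,0,0,0,0,0,0],[0,0,0,0,0,0,0]]]'
python3 -m inch '[[[0,0,0,0,0,0,255],[0,0,0,0,0,0,255],[0,0,0,0,0,0,255],[0,0,0,0,0,0,255],[0,0,0,0,0,0,255],[0,0,0,0,0,0,255]]]' 40
python3 -m inch '[[[0,0,0,3.9,0,-3.9,255],[0,0,0,3.9,0,-3.9,255],[0,0,0,3.9,0,-3.9,255],[0,0,0,3.9,0,-3.9,255],[0,0,0,0,0,0,255],[0,0,0,0,0,0,255]]]'
python3 - <<'E'
from h import *
st();T,Rt=place(-.126,-1,h=.08);plan(T,Rt);T,Rt=place(.042,-1,h=.08);plan(T,Rt)
E
```

```text
time_s: 40.83
eef_pos: [0.4421, -0.1882, 0.0115]
tool_rot: [0.562, 0.734, 0.233, -0.303]
ft_force: [0.5, -0.6, 0.1]
opening: 0.0939
time_s: 41.58
eef_pos: [0.4411, -0.1872, 0.0104]
tool_rot: [0.562, 0.733, 0.233, -0.305]
ft_force: [0.8, -0.7, -0.2]
opening: 0.0501
time_s: 42.32
eef_pos: [0.4408, -0.1874, 0.2297]
tool_rot: [0.562, 0.733, 0.233, -0.305]
ft_force: [-0.1, -0.5, -3.5]
opening: 0.0502
42.325 [ 0.4408 -0.1874  0.2297] [[-0.182, 0.966, -0.186], [0.681, 0.26, 0.684], [0.709, -0.002, -0.705]] 0.050195593987597986 [-0.1 -0.5 -3.5]
turn [-0.002 -1.568  0.223] mag 1.583 shift(cm, in target axes) [20.63  1.29 -3.78] in current axes [ 3.3   4.73 20.21]
turn [-0.002 -1.568  0.223] mag 1.583 shift(cm, in target axes) [20.63 18.09 -3.78] in current axes [ 0.96 21.19 17.81]
```

```bash
python3 -m inch '[[[0,-0.1568,0.0223,0,0,0,255],[0,-0.1568,0.0223,0,0,0,255],[0,-0.1568,0.0223,0,0,0,255],[0,-0.1568,0.0223,0,0,0,255],[0,-0.1568,0.0223,0,0,0,255],[0,-0.1568,0.0223,0,0,0,255],[0,-0.1568,0.0223,0,0,0,255],[0,-0.1568,0.0223,0,0,0,255],[0,-0.1568,0.0223,0,0,0,255],[0,-0.1568,0.0223,0,0,0,255]]]'
python3 -m inch '[[[0,0,0,4.13,3.62,-0.76,255],[0,0,0,4.13,3.62,-0.76,255],[0,0,0,4.13,3.62,-0.76,255],[0,0,0,4.13,3.62,-0.76,255],[0,0,0,4.13,3.62,-0.76,255],[0,0,0,0,0,0,255],[0,0,0,0,0,0,255],[0,0,0,0,0,0,255],[0,0,0,0,0,0,255]]]'
python3 - <<'E'
from h import *
st();T,Rt=place(.042,-1,h=.01);plan(T,Rt)
E
```

```text
time_s: 43.58
eef_pos: [0.4392, -0.1867, 0.2282]
tool_rot: [0.632, 0.674, -0.265, 0.278]
ft_force: [-1.0, 0.5, -3.9]
opening: 0.0502
time_s: 44.7
eef_pos: [0.6107, -0.0046, 0.1129]
tool_rot: [0.633, 0.673, -0.262, 0.279]
ft_force: [0.1, 0.2, -3.0]
opening: 0.0499
44.7 [ 0.6107 -0.0046  0.1129] [[-0.043, 0.998, 0.044], [0.706, 0.061, -0.706], [-0.707, 0.001, -0.707]] 0.04987155686535164 [ 0.1  0.2 -3. ]
turn [-0.     0.    -0.001] mag 0.001 shift(cm, in target axes) [ 5.17 -0.01  5.06] in current axes [ 5.17 -0.01  5.06]
```

```bash
python3 -m inch '[[[0,0,0,2.5,0,2.4,255],[0,0,0,1.77,0,1.76,255],[0,0,0,0.9,0,0.9,255],[0,0,0,0,0,0,255],[0,0,0,0,0,0,255],[0,0,0,0,0,0,255]]]'
python3 - <<'E'
from h import *
st();T,Rt=place(.042,-1,h=.00);plan(T,Rt)
E
python3 -m inch '[[[0,0,0,0.3,0,0.3,255],[0,0,0,0.2,0,0.2,255],[0,0,0,0.1,0,0.1,255],[0,0,0,0,0,0,255],[0,0,0,0,0,0,255]]]'
python3 -m inch '[[[0,0,0,0.1,0,0.1,255],[0,0,0,0,0,0,255],[0,0,0,0,0,0,255]]]'
python3 -m inch '[[[0,0,0,0.1,0,0.1,255],[0,0,0,0,0,0,255],[0,0,0,0,0,0,255]]]'
```

```text
time_s: 45.45
eef_pos: [0.6119, -0.0029, 0.0407]
tool_rot: [0.633, 0.673, -0.261, 0.28]
ft_force: [-0.8, 0.3, -1.9]
opening: 0.0499
45.45 [ 0.6119 -0.0029  0.0407] [[-0.043, 0.998, 0.046], [0.706, 0.063, -0.706], [-0.707, 0.002, -0.707]] 0.0498975455633958 [-0.8  0.3 -1.9]
turn [ 0.001  0.    -0.001] mag 0.002 shift(cm, in target axes) [ 0.66 -0.14  0.77] in current axes [ 0.66 -0.14  0.77]
time_s: 46.08
eef_pos: [0.6109, -0.0031, 0.0308]
tool_rot: [0.632, 0.673, -0.262, 0.279]
ft_force: [-0.0, -0.5, -2.8]
opening: 0.05
time_s: 46.45
eef_pos: [0.6111, -0.0031, 0.0303]
tool_rot: [0.632, 0.673, -0.263, 0.279]
ft_force: [-3.1, 1.5, 4.4]
opening: 0.0504
time_s: 46.82
eef_pos: [0.611, -0.0032, 0.0301]
tool_rot: [0.632, 0.673, -0.263, 0.28]
ft_force: [-4.9, 2.1, 8.6]
opening: 0.0498
```

```bash
python3 -m inch '[[[0,0,0,-0.1,0,-0.1,255],[0,0,0,0,0,0,80],[0,0,0,0,0,0,80],[0,0,0,0,0,0,80],[0,0,0,0,0,-2,80],[0,0,0,0,0,-5,80],[0,0,0,0,0,-6,0],[0,0,0,0,0,-6,0],[0,0,0,0,0,0,0],[0,0,0,0,0,0,0]]]'
python3 - <<'E'
from h import *
import pickle
st();T,Rt=pick(np.array([ 0.5769,-0.1936]),np.array([ 0.1019,0.9948]));plan(T-.1*Rt[:,2],Rt)
p=shot("wrist");pickle.dump(p,open("p11.pkl","wb"));save(p,"w11.png")
q=shot("top")
for n,pp in [("w",p),("t",q)]:
  for d in eyes.tip_of("tin0_center",pp): print(n,d["p"],d["pixel"],at(pp,d["pixel"],.025).round(4),at(pp,d["pixel"],.036).round(4))
E
```

```text
time_s: 48.08
eef_pos: [0.6022, 0.1316, 0.1637]
tool_rot: [0.632, 0.674, -0.262, 0.279]
ft_force: [0.3, -0.3, -0.1]
opening: 0.0938
48.075 [0.6022 0.1316 0.1637] [[-0.046, 0.998, 0.044], [0.705, 0.063, -0.706], [-0.707, -0.001, -0.707]] 0.09378529958582611 [ 0.3 -0.3 -0.1]
turn [0.116 0.    0.118] mag 0.166 shift(cm, in target axes) [-12.69   0.8   24.2 ] in current axes [-12.52  -3.5   24.04]
w 0.56 [250.4, 174.9] [ 0.5233 -0.0104  0.025 ] [0.5268 0.007  0.036 ]
t 0.74 [313.7, 192.5] [ 0.5367 -0.0068  0.025 ] [ 0.534  -0.0068  0.036 ]
```

View pics/w11.png

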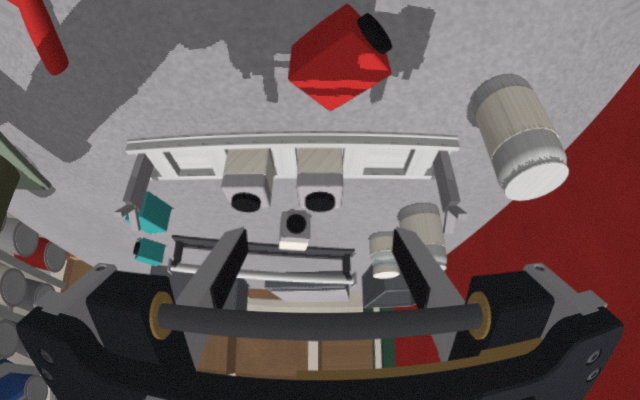

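Tins A and C stand at (247,180) and (320,180). B lies at (295,232) with its cap at (297,222). I check that B has not moved.

```bash
python3 - <<'E'
from h import *
import pickle
p=pickle.load(open("p11.pkl","rb"))
print(at(p,(297,222),.025).round(4), at(p,(295,243),.05).round(4))
E
python3 -m inch '[[[0,0,0,-4,-1.2,0,0],[0,0,0,-4,-1.2,0,0],[0,0,0,-4.5,-1.1,0,0],[0.058,0,0.059,0,0,4,0],[0.058,0,0.059,0,0,5,0],[0,0,0,0,0,5,0],[0,0,0,0,0,0,0],[0,0,0,0,0,0,0],[0,0,0,0,0,0,0]]]'
python3 - <<'E'
from h import *
import pickle
st();T,Rt=pick(np.array([ 0.5769,-0.1936]),np.array([ 0.1019,0.9948]));plan(T-.1*Rt[:,2],Rt)
p=shot("wrist");pickle.dump(p,open("p12.pkl","wb"));save(p,"w12.png",(160,120,480,360),2.5)
E
```

```text
[ 0.5819 -0.1509  0.025 ] [ 0.5791 -0.1835  0.05  ]
time_s: 49.4
eef_pos: [0.5719, -0.0571, 0.1547]
tool_rot: [0.686, 0.619, -0.283, 0.258]
ft_force: [-0.2, -0.4, 0.4]
opening: 0.094
49.4 [ 0.5719 -0.0571  0.1547] [[0.075, 0.995, -0.069], [0.703, -0.102, -0.704], [-0.707, 0.004, -0.707]] 0.09404455066964167 [-0.2 -0.4  0.4]
turn [ 0.003 -0.    -0.002] mag 0.004 shift(cm, in target axes) [ 0.17  1.89 10.07] in current axes [ 0.18  1.86 10.08]
```

B matches its earlier estimate, so I grip it.

```bash
python3 -m inch '[[[0,0,0,0.17,1.9,5,0],[0,0,0,0,0,5,0],[0,0,0,0,0,0,0],[0,0,0,0,0,4,0],[0,0,0,0,0,4,0],[0,0,0,0,0,2.1,0],[0,0,0,0,0,0,0],[0,0,0,0,0,0,0]]]'
python3 -m inch '[[[0,0,0,0,0,0,255],[0,0,0,0,0,0,255],[0,0,0,0,0,0,255],[0,0,0,0,0,0,255],[0,0,0,0,0,0,255],[0,0,0,0,0,0,255]]]' 40
python3 -m inch '[[[0,0,0,-3.9,0,-3.9,255],[0,0,0,-3.9,0,-3.9,255],[0,0,0,-3.9,0,-3.9,255],[0,0,0,-3.9,0,-3.9,255],[0,0,0,0,0,0,255],[0,0,0,0,0,0,255]]]'
python3 - <<'E'
from h import *
st();T,Rt=place(-.126,1,h=.08);plan(T,Rt);print(np.round(sensors.read_state()["qpos"],3))
E
```

```text
time_s: 50.45
eef_pos: [0.5768, -0.1995, 0.0115]
tool_rot: [0.686, 0.619, -0.283, 0.258]
ft_force: [-0.6, -0.6, -0.5]
opening: 0.094
time_s: 51.2
eef_pos: [0.5755, -0.2003, 0.01]
tool_rot: [0.686, 0.619, -0.284, 0.257]
ft_force: [0.3, -0.3, -0.4]
opening: 0.0497
time_s: 51.95
eef_pos: [0.5737, -0.1997, 0.2284]
tool_rot: [0.686, 0.619, -0.285, 0.255]
ft_force: [-0.7, 0.2, -2.7]
opening: 0.0499
51.95 [ 0.5737 -0.1997  0.2284] [[0.072, 0.995, -0.075], [0.704, -0.103, -0.702], [-0.706, -0.002, -0.708]] 0.049862196773102205 [-0.7  0.2 -2.7]
turn [-0.002  1.566 -0.185] mag 1.576 shift(cm, in target axes) [  7.23 -11.9   23.9 ] in current axes [ 22.32 -15.35  -5.58]
[-0.077  0.331  1.552 -0.804  1.372  0.24 ]
```

```bash
python3 -m inch '[[[0,0.1566,-0.0185,0,0,0,255],[0,0.1566,-0.0185,0,0,0,255],[0,0.1566,-0.0185,0,0,0,255],[0,0.1566,-0.0185,0,0,0,255],[0,0.1566,-0.0185,0,0,0,255],[0,0.1566,-0.0185,0,0,0,255],[0,0.1566,-0.0185,0,0,0,255],[0,0.1566,-0.0185,0,0,0,255],[0,0.1566,-0.0185,0,0,0,255],[0,0.1566,-0.0185,0,0,0,255]]]'
python3 -m inch '[[[0,0,0,1.45,-2.38,4.78,255],[0,0,0,1.45,-2.38,4.78,255],[0,0,0,1.45,-2.38,4.78,255],[0,0,0,1.45,-2.38,4.78,255],[0,0,0,1.45,-2.38,4.78,255],[0,0,0,0,0,0,255],[0,0,0,0,0,0,255],[0,0,0,0,0,0,255],[0,0,0,0,0,0,255]]]'
python3 - <<'E'
from h import *
st();T,Rt=place(-.126,1,h=.01);plan(T,Rt);print(np.round(sensors.read_state()["qpos"],3))
E
```

```text
time_s: 53.2
eef_pos: [0.5738, -0.2003, 0.2273]
tool_rot: [0.632, 0.672, 0.263, -0.282]
ft_force: [0.9, 0.4, -3.2]
opening: 0.0499
time_s: 54.32
eef_pos: [0.4434, 0.0106, 0.1126]
tool_rot: [0.633, 0.674, 0.262, -0.277]
ft_force: [0.2, 0.6, -3.0]
opening: 0.0499
54.325 [0.4434 0.0106 0.1126] [[-0.046, 0.998, -0.043], [0.708, 0.063, 0.704], [0.705, 0.002, -0.709]] 0.04986669914724237 [ 0.2  0.6 -3. ]
turn [0.001 0.003 0.001] mag 0.003 shift(cm, in target axes) [-4.95 -0.21  5.24] in current axes [-4.94 -0.22  5.25]
[-0.634  0.325  1.844  0.572  1.545 -0.885]
```

```bash
python3 -m inch '[[[0,0,0,-2.4,-0.2,2.5,255],[0,0,0,-1.7,0,1.8,255],[0,0,0,-0.84,0,0.94,255],[0,0,0,0,0,0,255],[0,0,0,0,0,0,255],[0,0,0,0,0,0,255],[0,0,0,0,0,0,255]]]'
python3 - <<'E'
from h import *
st();T,Rt=place(-.126,1,h=.00);plan(T,Rt)
E
python3 -m inch '[[[0,0,0,-0.3,0,0.3,255],[0,0,0,-0.2,0,0.2,255],[0,0,0,-0.1,0,0.1,255],[0,0,0,0,0,0,255],[0,0,0,0,0,0,255]]]'
python3 -m inch '[[[0,0,0,-0.1,0,0.1,255],[0,0,0,0,0,0,255],[0,0,0,0,0,0,255]]]'
python3 -m inch '[[[0,0,0,-0.1,0,0.1,255],[0,0,0,0,0,0,255],[0,0,0,0,0,0,255]]]'
```

```text
time_s: 55.2
eef_pos: [0.4406, 0.0135, 0.041]
tool_rot: [0.632, 0.674, 0.262, -0.278]
ft_force: [-0.0, -0.2, -1.6]
opening: 0.05
55.2 [0.4406 0.0135 0.041 ] [[-0.046, 0.998, -0.044], [0.707, 0.064, 0.704], [0.705, 0.002, -0.709]] 0.05002027020520355 [-0.  -0.2 -1.6]
turn [0.    0.002 0.002] mag 0.003 shift(cm, in target axes) [-0.81  0.05  0.66] in current axes [-0.8   0.05  0.67]
time_s: 55.82
eef_pos: [0.4403, 0.0138, 0.032]
tool_rot: [0.632, 0.674, 0.262, -0.278]
ft_force: [0.5, 0.1, -2.9]
opening: 0.05
time_s: 56.2
eef_pos: [0.4404, 0.0137, 0.0312]
tool_rot: [0.632, 0.674, 0.262, -0.278]
ft_force: [-1.3, -2.3, 4.4]
opening: 0.0495
time_s: 56.58
eef_pos: [0.4405, 0.0136, 0.0312]
tool_rot: [0.632, 0.674, 0.262, -0.279]
ft_force: [-2.9, -4.5, 13.1]
opening: 0.0498
```

```bash
python3 -m inch '[[[0,0,0,0.1,0,-0.1,255],[0,0,0,0,0,0,80],[0,0,0,0,0,0,80],[0,0,0,0,0,0,80],[0,0,0,0,0,-2,80],[0,0,0,0,0,-5,80],[0,0,0,0,0,-6,0],[0,0,0,0,0,-6,0]]]'
python3 -m inch '[[[0,-0.157,0,0,0,0,0],[0,-0.157,0,0,0,0,0],[0,-0.157,0,0,0,0,0],[0,-0.157,0,0,0,0,0],[0,-0.157,0,0,0,0,0],[0,0,0,0,0,-6,0],[0,0,0,0,0,-5,0],[0,0,0,0,0,0,0],[0,0,0,0,0,0,0],[0,0,0,0,0,0,0]]]'
python3 - <<'E'
from h import *
st();Rt=toolR([0,0,-1],[.105,.994,0]);plan([.5,-.3615,.29],Rt)
p=shot("wrist")
for t in ["tin0_center","old_center"]:
  for d in eyes.tip_of(t,p): print(t,d["p"],d["pixel"],at(p,d["pixel"],.036).round(4))
for r in eyes.regions_of("tin0_center",p): print(r["p"],r["pixel"])
E
```

```text
time_s: 57.58
eef_pos: [0.4485, -0.1209, 0.1662]
tool_rot: [0.632, 0.674, 0.262, -0.279]
ft_force: [1.0, -0.9, -0.7]
opening: 0.0811
time_s: 58.82
eef_pos: [0.4475, -0.1195, 0.273]
tool_rot: [0.684, 0.729, -0.001, -0.001]
ft_force: [-0.0, -0.4, -0.7]
opening: 0.0938
58.825 [ 0.4475 -0.1195  0.273 ] [[-0.063, 0.998, -0.003], [0.998, 0.063, 0.001], [0.001, -0.003, -1.0]] 0.09376574596547273 [-0.  -0.4 -0.7]
turn [-0.002 -0.003 -1.402] mag 1.402 shift(cm, in target axes) [ -7.77 -23.51  -1.7 ] in current axes [-24.48   3.7   -1.74]
tin0_center 0.94 [382.7, 80.7] [0.5227 0.0075 0.036 ]
old_center 0.45 [324.2, 81.1] [ 4.449e-01 -1.000e-04  3.600e-02]
0.93 [386.9, 80.5]
0.41 [304.1, 295.9]
```

```bash
python3 -m inch '[[[0,0,-0.1753,0,0,0,0],[0,0,-0.1753,0,0,0,0],[0,0,-0.1753,0,0,0,0],[0,0,-0.1753,0,0,0,0],[0,0,-0.1753,0,0,0,0],[0,0,-0.1753,0,0,0,0],[0,0,-0.1753,0,0,0,0],[0,0,-0.1753,0,0,0,0]]]'
python3 -m inch '[[[0,0,0,-1.55,-4.7,-0.34,0],[0,0,0,-1.55,-4.7,-0.34,0],[0,0,0,-1.55,-4.7,-0.34,0],[0,0,0,-1.55,-4.7,-0.34,0],[0,0,0,-1.55,-4.7,-0.34,0],[0,0,0,0,0,0,0],[0,0,0,0,0,0,0],[0,0,0,0,0,0,0],[0,0,0,0,0,0,0]]]'
python3 - <<'E'
from h import *
st();Rt=toolR([0,0,-1],[.105,.994,0]);plan([.5,-.3615,.046],Rt)
p=shot("wrist");q=rect(p,"bar_center",.065);print(q[0],q[1])
P=q[2];c=np.median(P,0);v=np.linalg.svd(P-P.mean(0),full_matrices=False)[2][0];print(P.mean(0),np.arctan2(v[1],v[0]))
# plate faces along bar in image column profile
r=eyes.regions_of("bar_center",p)[0]["region"];ys,xs=np.nonzero(r);
w=[(y,int((ys==y).sum()),round(float(xs[ys==y].mean()),1)) for y in range(ys.min(),ys.max()+1)];print(w[:14],w[-14:])
print(at(p,(320,ys.min()),.065),at(p,(320,ys.max()),.065))
E
```

```text
time_s: 60.02
eef_pos: [0.4484, -0.1199, 0.2746]
tool_rot: [0.05, 0.999, -0.0, -0.0]
ft_force: [-0.0, -0.4, 0.4]
opening: 0.0941
time_s: 61.15
eef_pos: [0.5013, -0.3606, 0.2928]
tool_rot: [0.052, 0.999, -0.001, 0.001]
ft_force: [0.4, -0.4, 0.5]
opening: 0.0942
61.15 [ 0.5013 -0.3606  0.2928] [[-0.995, 0.103, 0.001], [0.103, 0.995, -0.001], [-0.001, -0.001, -1.0]] 0.09419580111442004 [ 0.4 -0.4  0.5]
turn [-0.001  0.001  0.002] mag 0.002 shift(cm, in target axes) [ 0.12 -0.1  24.68] in current axes [ 0.14 -0.07 24.68]
0.77 ((505.71673583984375, -365.3639221191406), (29.907880783081055, 446.9183349609375), 83.96770477294922)
[ 0.48466446 -0.36187557] -0.10589354741917452
[(8, 21, 316.0), (9, 24, 316.5), (10, 24, 316.5), (11, 24, 316.5), (12, 24, 316.5), (13, 24, 316.5), (14, 24, 316.5), (15, 23, 317.0), (16, 21, 317.0), (17, 19, 317.0), (18, 17, 317.0), (19, 17, 317.0), (20, 16, 317.5), (21, 16, 317.5)] [(297, 15, 317.0), (298, 17, 317.0), (299, 18, 317.5), (300, 18, 317.5), (301, 18, 317.5), (302, 18, 317.5), (303, 18, 317.5), (304, 18, 317.5), (305, 18, 317.5), (306, 18, 317.5), (307, 18, 317.5), (308, 18, 317.5), (309, 17, 318.0), (310, 14, 318.5)]
[ 0.28411514 -0.33736812  0.065     ] [ 0.72842497 -0.38358907  0.065     ]
```

```bash
python3 -m inch '[[[0,0,0,-0.1,-0.25,5.5,0],[0,0,0,0,0,5.5,0],[0,0,0,0,0,5.5,0],[0,0,0,0,0,5.2,0],[0,0,0,0,0,3,0],[0,0,0,0,0,0,0],[0,0,0,0,0,0,0],[0,0,0,0,0,0,0]]]'
python3 -m inch '[[[0,0,0,0,0,0,255],[0,0,0,0,0,0,255],[0,0,0,0,0,0,255],[0,0,0,0,0,0,255],[0,0,0,0,0,0,255],[0,0,0,0,0,0,255],[0,0,0,0,0,0,255],[0,0,0,0,0,0,255]]]' 30
python3 -m inch '[[[0,0,0,0,0,-3,255],[0,0,0,0,0,-5.5,255],[0,0,0,0,0,-5.5,255],[0,0,0,0,0,-5.5,255],[0,0,0,0,0,-2.5,255],[0,0,0,0,0,0,255],[0,0,0,0,0,0,255]]]'
python3 - <<'E'
from h import *
st();Rt=toolR([0,0,-1],[-.0628,.998,0]);plan([.565,.0062,.16],Rt)
E
```

```text
time_s: 62.3
eef_pos: [0.5036, -0.366, 0.048]
tool_rot: [0.052, 0.999, -0.002, 0.002]
ft_force: [-0.1, 0.8, 0.8]
opening: 0.0937
time_s: 63.3
eef_pos: [0.502, -0.3643, 0.0454]
tool_rot: [0.052, 0.999, -0.0, 0.0]
ft_force: [0.5, 0.4, 0.2]
opening: 0.0195
time_s: 64.18
eef_pos: [0.5009, -0.3635, 0.2628]
tool_rot: [0.052, 0.999, 0.001, -0.001]
ft_force: [0.6, 1.0, -4.0]
opening: 0.0191
64.175 [ 0.5009 -0.3635  0.2628] [[-0.995, 0.105, -0.002], [0.105, 0.995, 0.002], [0.003, 0.002, -1.0]] 0.019126060208226468 [ 0.6  1.  -4. ]
turn [ 0.002 -0.002 -0.168] mag 0.168 shift(cm, in target axes) [-8.72 36.49 10.28] in current axes [-2.54 37.42 10.33]
```

```bash
python3 -m inch '[[[0,0,-0.168,0,0,0,255],[0,0,0,-1.245,5.21,0,255],[0,0,0,-1.245,5.21,0,255],[0,0,0,-1.245,5.21,0,255],[0,0,0,-1.245,5.21,0,255],[0,0,0,-1.245,5.21,0,255],[0,0,0,-1.245,5.21,0,255],[0,0,0,-1.245,5.21,0,255],[0,0,0,0,0,0,255],[0,0,0,0,0,0,255]]]'
python3 -m inch '[[[0,0,0,0,0,5,255],[0,0,0,0,0,5,255],[0,0,0,0,0,3.5,255],[0,0,0,0,0,0,255],[0,0,0,0,0,0,255],[0,0,0,0,0,0,255],[0,0,0,0,0,0,255]]]'
python3 - <<'E'
from h import *
st();Rt=toolR([0,0,-1],[-.0628,.998,0]);plan([.565,.0062,.077],Rt)
E
```

```text
time_s: 65.42
eef_pos: [0.5647, 0.005, 0.2628]
tool_rot: [-0.032, 0.999, -0.001, -0.002]
ft_force: [1.0, -0.6, -1.8]
opening: 0.0192
time_s: 66.3
eef_pos: [0.5672, 0.0047, 0.1319]
tool_rot: [-0.032, 0.999, -0.001, 0.002]
ft_force: [0.2, -0.2, -3.4]
opening: 0.0187
66.3 [0.5672 0.0047 0.1319] [[-0.998, -0.063, 0.004], [-0.063, 0.998, -0.002], [-0.004, -0.002, -1.0]] 0.018674285554608337 [ 0.2 -0.2 -3.4]
turn [-0.002  0.004  0.   ] mag 0.004 shift(cm, in target axes) [0.21 0.17 5.49] in current axes [0.23 0.18 5.49]
```

```bash
python3 -m inch '[[[0,0,0,0.1,0.1,2,255],[0,0,0,0,0,2,255],[0,0,0,0,0,0,255],[0,0,0,0,0,0,255],[0,0,0,0,0,0,255]]]'
python3 -m inch '[[[0,0,0,0,0,0.7,255],[0,0,0,0,0,0.6,255],[0,0,0,0,0,0.1,255],[0,0,0,0,0,0,255],[0,0,0,0,0,0,255]]]'
python3 - <<'E'
from h import *
st();Rt=toolR([0,0,-1],[-.0628,.998,0]);plan([.565,.0062,.077],Rt)
E
```

```text
time_s: 66.92
eef_pos: [0.566, 0.0057, 0.0915]
tool_rot: [-0.032, 0.999, -0.001, 0.002]
ft_force: [0.1, 0.5, -2.6]
opening: 0.0193
time_s: 67.55
eef_pos: [0.5649, 0.0055, 0.0764]
tool_rot: [-0.032, 0.999, -0.001, 0.0]
ft_force: [-1.0, -1.4, 2.6]
opening: 0.0189
67.55 [0.5649 0.0055 0.0764] [[-0.998, -0.063, 0.001], [-0.063, 0.998, -0.002], [-0.001, -0.002, -1.0]] 0.0188561632231606 [-1.  -1.4  2.6]
turn [-0.002  0.001  0.001] mag 0.002 shift(cm, in target axes) [-0.02  0.07 -0.06] in current axes [-0.02  0.07 -0.06]
```

Contact came at the expected height. I release the bar, rise and check.

```bash
python3 -m inch '[[[0,0,0,0,0,0,120],[0,0,0,0,0,0,60],[0,0,0,0,0,0,60],[0,0,0,0,0,0,0],[0,0,0,0,0,0,0],[0,0,0,0,0,0,0]]]'
python3 -m inch '[[[0,0,0,0,0,-4,0],[0,0,0,0,0,-5,0],[0,0,0,0,0,-6,0],[0,0,0,0,0,-6,0],[0,0,0,0,0,-4.4,0],[0,0,0,0,0,0,0],[0,0,0,0,0,0,0],[0,0,0,0,0,0,0]]]'
python3 - <<'E'
from h import *
st();p=shot("wrist");q=rect(p,"bar_center",.096);print(q[0],q[1])
P=q[2];v=np.linalg.svd(P-P.mean(0),full_matrices=False)[2][0];print(P.mean(0),np.arctan2(v[1],v[0])%np.pi)
for t,z in [("bar_center",.096),("tin0_center",.036),("old_center",.036)]:
  for d in eyes.tip_of(t,p): print(t,d["p"],d["pixel"],at(p,d["pixel"],z).round(4))
s=shot("scene")
a=cv2.resize(p["image"][0:320,240:480,::-1],None,fx=1.7,fy=1.7,interpolation=cv2.INTER_CUBIC)
b=cv2.resize(s["image"][150:360,200:480,::-1],(392,544),interpolation=cv2.INTER_CUBIC)
b=cv2.resize(s["image"][150:360,210:470,::-1],(392,317),interpolation=cv2.INTER_CUBIC)
b=cv2.copyMakeBorder(b,0,544-317,0,0,cv2.BORDER_CONSTANT);cv2.imwrite("pics/final.png",np.hstack([a,b]))
E
```

```text
time_s: 68.3
eef_pos: [0.5649, 0.0058, 0.0761]
tool_rot: [-0.032, 0.999, -0.001, 0.0]
ft_force: [-0.7, 0.2, -0.3]
opening: 0.0754
time_s: 69.3
eef_pos: [0.5636, 0.0062, 0.3275]
tool_rot: [-0.032, 0.999, -0.0, -0.002]
ft_force: [0.3, 0.6, -0.7]
opening: 0.0937
69.3 [0.5636 0.0062 0.3275] [[-0.998, -0.063, -0.004], [-0.063, 0.998, -0.0], [0.004, -0.0, -1.0]] 0.09372395922581182 [ 0.3  0.6 -0.7]
0.58 ((567.3367919921875, 6.796543121337891), (446.833251953125, 30.690181732177734), 3.551774501800537)
[0.5461638  0.00476954] 0.062398794608438904
bar_center 0.77 [321.0, 170.1] [0.5634 0.0085 0.096 ]
tin0_center 0.7 [318.7, 169.6] [0.5747 0.0059 0.036 ]
tin0_center 0.23 [377.2, 285.4] [0.7779 0.1241 0.036 ]
old_center 0.95 [524.5, 137.1] [0.4857 0.3659 0.036 ]
```

View pics/final.png

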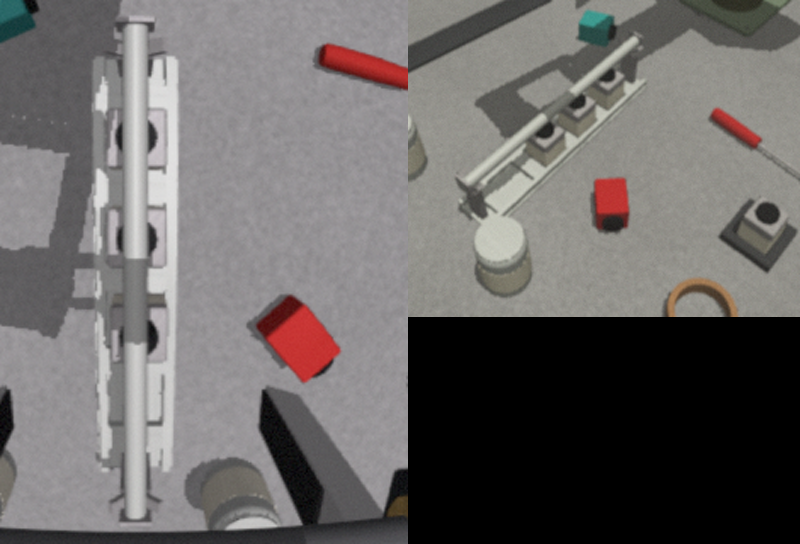

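The final view shows three tins, caps up, in pockets 1, 2 and 3, with caps at (136,138), (136,238) and (138,336) in the left panel. The bar lies in both saddles with its plates outside the posts, and the old tin stands in the returns block.

```bash
python3 -c "
from rig import order;print(order.hand_in())"
```

```text
the job is handed in; nothing more can be done
None
```

I finished the whole sequence and handed the job in at about 69 s of the 210 s allowed; the hand-in gave no verdict.

- **What I did:** I parked the bar in the stand and moved the old tin to the returns block. Only three bench tins were visible. I stood them cap up in tray pockets 1, 2 and 3, then laid the bar back in the tray saddles, let go and raised the gripper about 25 cm clear.
- **Tins:** Each bench tin met the pocket floor within about 1 mm of the expected height. In the last picture all three stand cap up, as does the old tin in the returns block.
- **Bar:** Its fitted middle is within about 1 mm of the tray rest point and its direction within 0.001 rad. I judged level from the picture and from the contact height, and did not measure it separately.
- **Disagreements:** Single network readings of the bar middle and of one tin were 5–7 mm off the fits. A low-confidence tin report (0.23) at about (0.78, 0.12) fell on a food can, so I ignored it.
- **Not checked:** I did not measure whether the jar, cans, tape or screwdriver shifted, though nothing was seen to touch them.

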